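# Unstop a manifold in its guarded measuring fixture

## Robot

A 7-joint arm with a two-finger parallel gripper is mounted at the origin on the work surface. World frame = base frame: x ahead of the robot, y to its left, z up, the work surface at z = 0. Lengths are in m, angles in rad, forces in N, time in s.
With the tool pointing down it reaches from about 0.4 to 0.85 m from the base axis. Payload 6.9 kg.
Tool frame: the origin (TCP) lies on the centre line of the jaws, within the pads' length; the fingertips stand 14 mm ahead of it and the grasp point (between the pads) lies 5 mm behind it; x points along the fingers, z is the direction in which the jaws open and shut, and the axes are right-handed (so a half turn about x gives the same grasp; the last joint's range is limited). The gripper opens to 85 mm and grips with 20 to 120 N. Pads are 22 mm wide; open, the fingers measure 114 mm over their backs; the gripper's body (76 mm by 85 mm) begins 54 mm behind the grasp point. The pads swing forward as they close: fully open they stand 13 mm farther back than shut.
Start: joints at [1.337, 0.507, -0.238, 1.5, 0.126, 1.149, -0.155], TCP at [0.208, -0.589, 0.245] pointing down, gripper open.
Joint ranges: [-3.08, 3.08], [-0.24, 2.05], [-1.43, 1.35], [0, 2.5], [-1.52, 4.66], [0.17, 1.96], [-2.89, 2.89]. Speed limits (rad/s): [2.39, 2.39, 3.14, 3.14, 3.14, 3.14, 3.14].

## Interface

Orientations are given as a unit quaternion [x, y, z, w].
In Python, from bench import robot, cams gives the robot as it stands.
- The arm moves only by the shell command python3 -m creep 'ROWS'. ROWS is a JSON object of lists of equal length, an entry for each row: "offset": the shift along the world's x, y, z in cm, a list of three; "twist": the turn, a rotation vector about the world's x, y, z in degrees, a list of three; "gripper": the opening, from 0 (shut) to 1 (fully open). A call has 1 to 10 rows; each row shifts and turns the pose as measured when the row begins; what a row does not reach is not made up. A row lasts 1/12 s, in which the tool goes at most 41.7 mm and 7.16 degrees, less where a joint would pass 70% of its speed; a pose out of reach is approached as far as the arm can. A call with a gripper value outside its range is refused whole. The fingers move at their own pace and stop on an object; the grip force is fixed at half the most. Time passes only in rows, so rows that do not move let the fingers close. It gives the time, the measured TCP pose, the force and the opening at its end, in the units of the state.
- robot.sense(): the state, without advancing time (a new reading comes with each control period).
- cams.capture(name): name is "scene" or "top" or "wrist"; returns (picture, depth): 420x560x3 uint8, blue, green, red; 420x560 float32, m along the optical axis (not along the pixel's ray), 0 where there is no reading.
- cams.camera_model(name): a dict with "fx", "fy", "cx", "cy" (pixels), "origin" and "rotation" of the camera in the world. Camera axes: x right, y down, z forward; pixel columns grow to the right and rows downward; lengths in m; the calibration is good to about 2 mm. A picture is of the moment at which its call begins: read the wrist's pose just before it. camera_model takes no time and is no camera call; for the wrist camera it gives the pose at the moment of the call.
- robot.hand_in(): hands the job in, once; it reports no verdict.
The state is a dict: "time_s": time; "joint_pos": joint angles; "dq": joint speeds; "tau": joint torques, N m; "position": TCP position; "eef_rot": TCP orientation; "contact_force": force on the tool from outside, world axes, zero at the start; "moment": the same for the moment, N m; "gripper_width": finger opening in m.
Only numpy, scipy, OpenCV 4.12 (cv2) and the standard library are available. Lean on these libraries where they do the work, as an engineer would, in place of code of your own. Each camera call takes 0.05 s, during which the arm holds its last target.

## Task

Get the manifold ready to be measured: push the thin release pin through the small hole in the fixture's latch housing so that the sprung guard opens, then pull every rubber bung out of the manifold and put it in the small blue bin. The bungs are tight and the nest under the manifold only floats on its seats, so rock each bung from side to side along its longer width while easing it straight up, and do not lift the nest. When all bungs are in the bin, push the guard shut until it latches; leave the release pin back on its rubber mat, the bin standing upright, and the other things on the bench where they are.

Things in the scene. Friction and masses are not known exactly. Their poses are not given: they have to be found in the camera images.
- fixture: Grey measuring fixture fixed to the bench. Origin: bench level, below the middle of the manifold. Base plate 20 mm high, x from -95 to 95 mm, y from -55 to 170 mm. In front of it (x -147 to -95, y -55 to 37 mm, 87 mm high) stands the closed latch housing, with the access hole in its -y face. The manifold lies along x; the guard slides open along +y.
- hole (a point): Middle of the mouth of the 14 mm square access hole in the -y face of the latch housing, 35 mm above the bench, running level along the fixture's +y. A sprung paddle (30 mm wide, 20 to 52 mm above the bench) hangs 52 mm behind the mouth; pushing it 6 mm further (pin 58 mm deep, 4 to 6 N) frees the guard; its stop is at about 62 mm.
- guard (a joint): Slide of the clear plastic guard along the fixture's +y (m): 0 closed and latched, 0.115 fully open. A spring (4 N closed, 2.3 N open) throws it open when the latch is tripped; pushed back a little past 0 (its end is -0.006; takes under 12 N) it snaps behind the latch and then stays within 2 mm of 0.
- guard_push (a point): Middle of the black push plate on the outer (+y) face of the guard, 72 mm above the bench; push it along the fixture's -y to close. The guard is a hood over the manifold: x -88 to 88, y -50 to 50 mm when closed, 22 to 108 mm above the bench, with no wall on its -y side.
- nest (a joint): Height of the floating nest, with the manifold, above its seats (m), 0 when seated, up to 0.015. It is held down by its own weight alone (1.4 kg, lifts at about 14 N net upward pull).
- manifold (a point): Middle of the top face of the aluminium manifold (152 x 60 mm along the fixture's x and y, top 66 mm above the bench). Four slot ports lie along the fixture's x at -57, -19, 19 and 57 mm from here, each 15 mm along x by 32 mm along y and 22 mm deep, with sprung side grips at the two y ends, 5 mm below the top face. A port may be without a bung.
- mat: Black rubber mat fixed to the bench, 110 x 220 mm (x, y), 4 mm thick, origin at the centre of its underside.
- pin: Release pin, lying: square grey handle 16 x 16 x 60 mm with a steel rod 6 mm thick and 80 mm long on its axis. Origin: where the rod leaves the handle, on the handle's underside (8 mm below the axis); x points along the rod to the tip. 60 g.
- pin_tip (a point): Tip of the rod, on its axis.
- pin_grip (a point): Point on the axis 20 mm inside the handle from where the rod starts: where to grip, near the centre of mass.
- pin_mid (a point): Middle of the whole pin's length, on its axis.
- bin: Small open blue plastic bin, loose, 130 x 170 x 50 mm (x, y, z), walls and floor 5 mm, 0.5 kg; origin at the centre of its underside.
- bung1: Rubber bung, 30 g, pressed at first in port 1 along the fixture's +x; absent in some starts. Origin: centre of the blade's underside, 50 mm above the bench when seated. Blade 12 x 24 x 16 mm (x, y, z), above it a ribbed grip 20 x 28 x 30 mm. Friction at its y ends holds 20 to 32 N straight up; rocked 0.15 rad each way about its x, raised 1 to 2 mm a swing, it is free at 12 mm.
- bung2: Rubber bung, 30 g, pressed at first in port 2 along the fixture's +x; absent in some starts. Origin: centre of the blade's underside, 50 mm above the bench when seated. Blade 12 x 24 x 16 mm (x, y, z), above it a ribbed grip 20 x 28 x 30 mm. Friction at its y ends holds 20 to 32 N straight up; rocked 0.15 rad each way about its x, raised 1 to 2 mm a swing, it is free at 12 mm.
- bung3: Rubber bung, 30 g, pressed at first in port 3 along the fixture's +x; absent in some starts. Origin: centre of the blade's underside, 50 mm above the bench when seated. Blade 12 x 24 x 16 mm (x, y, z), above it a ribbed grip 20 x 28 x 30 mm. Friction at its y ends holds 20 to 32 N straight up; rocked 0.15 rad each way about its x, raised 1 to 2 mm a swing, it is free at 12 mm.
- bung4: Rubber bung, 30 g, pressed at first in port 4 along the fixture's +x; absent in some starts. Origin: centre of the blade's underside, 50 mm above the bench when seated. Blade 12 x 24 x 16 mm (x, y, z), above it a ribbed grip 20 x 28 x 30 mm. Friction at its y ends holds 20 to 32 N straight up; rocked 0.15 rad each way about its x, raised 1 to 2 mm a swing, it is free at 12 mm.
- phone: Black phone, 150 x 74 x 9 mm, a bystander; origin at the centre of its underside.
- fitting: Turned steel fitting, 40 mm wide foot, 60 mm tall, a bystander; origin at the centre of its underside.
- gauge: Steel gauge block 35 x 60 x 25 mm, a bystander; origin at the centre of its underside.
Not all that is in view belongs to the job. Of the things like the pin, leave any that is orange; of the rest the larger one is meant.

How it is judged:
On the way, in this order (a step that is already met when the one before it is completed fails the run):
1. the guard is sprung open with the release pin in the access hole (value of joint guard above 0.03 m and y of pin_tip in the frame of fixture between -0.05 and 0.03 m and horizontal distance between pin_tip and hole below 0.08 m and z of pin_tip in the frame of fixture below 0.06 m).
2. every bung is in the bin while the guard is open (value of joint guard above 0.05 m and x of bung1 in the frame of bin between -0.062 and 0.062 m and y of bung1 in the frame of bin between -0.082 and 0.082 m and z of bung1 in the frame of bin between -0.002 and 0.056 m and x of bung2 in the frame of bin between -0.062 and 0.062 m and y of bung2 in the frame of bin between -0.082 and 0.082 m and z of bung2 in the frame of bin between -0.002 and 0.056 m and x of bung3 in the frame of bin between -0.062 and 0.062 m and y of bung3 in the frame of bin between -0.082 and 0.082 m and z of bung3 in the frame of bin between -0.002 and 0.056 m and x of bung4 in the frame of bin between -0.062 and 0.062 m and y of bung4 in the frame of bin between -0.082 and 0.082 m and z of bung4 in the frame of bin between -0.002 and 0.056 m), for 0.2 s.
At the end, for the whole second after the job is handed in: Guard shut and latched (joint below 4 mm), nest seated, every bung inside the bin's walls (origin under 56 mm above its underside), bin upright on the bench, middle of the release pin over the mat and under 30 mm above its underside, all at rest (value of joint guard below 0.004 m and value of joint nest below 0.002 m and x of bung1 in the frame of bin between -0.062 and 0.062 m and y of bung1 in the frame of bin between -0.082 and 0.082 m and z of bung1 in the frame of bin between -0.002 and 0.056 m and x of bung2 in the frame of bin between -0.062 and 0.062 m and y of bung2 in the frame of bin between -0.082 and 0.082 m and z of bung2 in the frame of bin between -0.002 and 0.056 m and x of bung3 in the frame of bin between -0.062 and 0.062 m and y of bung3 in the frame of bin between -0.082 and 0.082 m and z of bung3 in the frame of bin between -0.002 and 0.056 m and x of bung4 in the frame of bin between -0.062 and 0.062 m and y of bung4 in the frame of bin between -0.082 and 0.082 m and z of bung4 in the frame of bin between -0.002 and 0.056 m and x of pin_mid in the frame of mat between -0.055 and 0.055 m and y of pin_mid in the frame of mat between -0.11 and 0.11 m and z of pin_mid in the frame of mat below 0.03 m and angle between bin's own z axis and vertical below 0.1 rad and linear speed of each of bin, pin, bung1, bung2, bung3, bung4 below 0.02 m/s and height (world z) of bin below 0.01 m); the robot touches nothing.
It fails at once if the nest is lifted more than 4 mm off its seats (value of joint nest above 0.004 m).
It fails at once if the phone, fitting or gauge block is pushed more than 40 mm from its place (distance of any of phone, fitting, gauge from where it was at the start of the episode above 0.04 m).
Of bung1, bung2, bung3, bung4 only 2 to 4 are there at a start; the rules pass over those that are not, and their reading is None.
At some moment in a run one of bin may be knocked a few centimetres aside while the robot is not near it.
Once in a run the grip may slacken for a moment while it holds something.
It also fails if it takes over 210 s, if anything falls off the work surface, if the arm or the gripper's body presses on something with over 40 N, if the wrist force passes 120 N, or if a joint passes its speed limit or range.

## Working session

There is one attempt and no reset: what is moved stays moved. The work goes in short steps, Python scripts to look and compute and a shell command to move; the robot and the scene stay as the last step left them, time stands still between calls to the robot, and variables do not carry over. Pictures are saved under pics/ and viewed, and the job is handed in when it is done.

```bash
ls -la; mkdir -p pics; python3 - <<'E'
from bench import robot,cams
import cv2,numpy as np
s=robot.sense(); print(s)
for n in ["scene","top","wrist"]:
    p,d=cams.capture(n); cv2.imwrite(f"pics/{n}0.png",p); np.save(f"pics/{n}0.npy",d)
    m=cams.camera_model(n); print(n,m)
E
```

```text
total 12
drwxr-xr-x  3 agent agent 4096 Dec  6 08:33 .
drwxr-xr-x 23 root  root  4096 Dec  6 08:33 ..
drwxr-xr-x  2 agent agent 4096 Dec  6 08:33 pics
{'time_s': 0.0, 'joint_pos': array([ 1.33651214,  0.50831281, -0.23755127,  1.50112538,  0.12567735,
        1.14889225, -0.15482649]), 'dq': array([-9.06669808e-04,  2.49654358e-03,  8.75443125e-04,  7.05677012e-04,
        5.31422087e-04,  3.46805579e-05,  6.80078864e-04]), 'tau': array([ 6.70483169e-04, -6.20593286e+01, -2.18627751e+00, -2.49655974e+01,
        1.29104045e-02,  1.18954817e-02,  1.41725471e-05]), 'position': array([ 0.20809209, -0.58883916,  0.24444868]), 'eef_rot': array([ 0.40861916,  0.57784552, -0.40790535,  0.57683461]), 'contact_force': array([ 0.12402945, -0.7450034 ,  0.54241994]), 'moment': array([ 0.03630743,  0.02022466, -0.02162659]), 'gripper_width': 0.08494409765127854}
scene {'fx': 429.0794193490013, 'fy': 429.0794193490013, 'cx': 287.9374882096673, 'cy': 207.18259509188076, 'origin': array([ 0.86015941, -0.71707135,  0.74350112]), 'rotation': array([ 0.87218906,  0.22933314, -0.11209793, -0.4172848 ])}
top {'fx': 478.9010011963341, 'fy': 478.9010011963341, 'cx': 274.44980149413624, 'cy': 212.81351794535533, 'origin': array([0.22324387, 0.0219064 , 1.12216681]), 'rotation': array([-0.66516814,  0.7372904 , -0.0876388 ,  0.07920638])}
wrist {'fx': 324.5304690754824, 'fy': 324.5304690754824, 'cx': 281.72447208329334, 'cy': 211.90955143300263, 'origin': array([ 0.26986935, -0.56731817,  0.37362408]), 'rotation': array([ 0.80934843, -0.57192748, -0.07807009,  0.10843959])}
```

View pics/scene0.png

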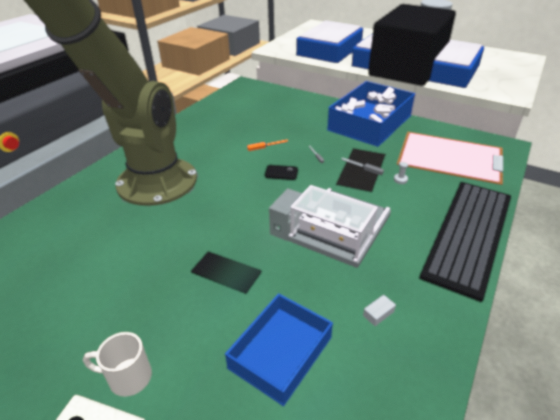

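View pics/top0.png

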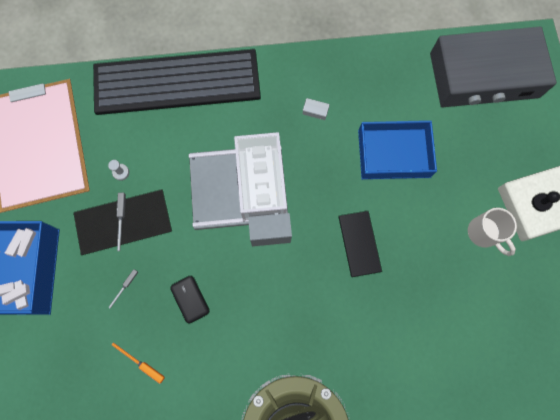

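View pics/wrist0.png

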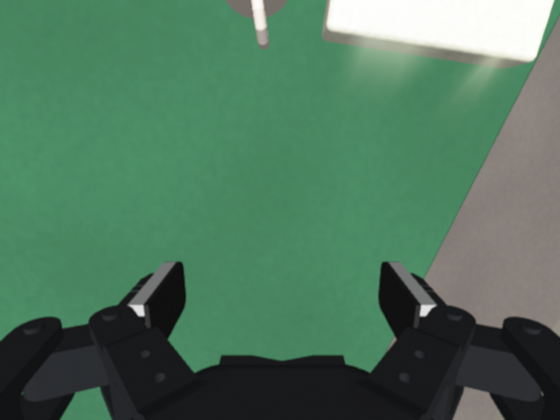

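Scene: fixture at top-px ~(255,180). Mat at (122,222) with the grey pin on it. Blue bin at (397,150). Large blue box at (20,268) holds decoys. Phone at (360,243), gauge at (316,108), fitting at (118,170).
Pin candidates in the top view: grey on the mat (121,220), a smaller grey one (124,288), and an orange one (137,362). By the description I want the larger grey one on the mat.

```bash
cat > h.py <<'E'
from bench import robot,cams
import cv2,numpy as np
from scipy.spatial.transform import Rotation as R
def cap(n,tag):
    m=cams.camera_model(n); p,d=cams.capture(n); cv2.imwrite(f"pics/{tag}.png",p); np.save(f"pics/{tag}.npy",d)
    import pickle; pickle.dump(m,open(f"pics/{tag}.pkl","wb")); return p,d,m
def ray(m,u,v):
    r=R.from_quat(m["rotation"]).apply([(u-m["cx"])/m["fx"],(v-m["cy"])/m["fy"],1]); return np.array(m["origin"]),r
def atz(m,u,v,z):
    o,r=ray(m,u,v); return o+r*(z-o[2])/r[2]
def dep(m,d,u,v):
    o,r=ray(m,u,v); return o+r*d[int(round(v)),int(round(u))]
def proj(m,P):
    c=R.from_quat(m["rotation"]).inv().apply(np.atleast_2d(P)-m["origin"]); return np.c_[m["fx"]*c[:,0]/c[:,2]+m["cx"],m["fy"]*c[:,1]/c[:,2]+m["cy"]]
def crop(tag,x0,y0,x1,y1,out):
    p=cv2.imread(f"pics/{tag}.png")[y0:y1,x0:x1]; k=min(800/(x1-x0),600/(y1-y0)); cv2.imwrite(f"pics/{out}.png",cv2.resize(p,None,fx=k,fy=k,interpolation=cv2.INTER_CUBIC)); print("scale",k)
def cloud(m,d):
    v,u=np.mgrid[:d.shape[0],:d.shape[1]]; c=np.stack([(u-m["cx"])/m["fx"]*d,(v-m["cy"])/m["fy"]*d,d],-1)
    return R.from_quat(m["rotation"]).apply(c.reshape(-1,3)).reshape(c.shape)+m["origin"]
def load(tag):
    import pickle; return cv2.imread(f"pics/{tag}.png"),np.load(f"pics/{tag}.npy"),pickle.load(open(f"pics/{tag}.pkl","rb"))
def st():
    s=robot.sense(); r=R.from_quat(s["eef_rot"]); print("t",round(s["time_s"],2),"pos",s["position"].round(4),"xax",r.apply([1,0,0]).round(3),"zax",r.apply([0,0,1]).round(3),"F",s["contact_force"].round(1),"w",round(s["gripper_width"],4),"q",s["joint_pos"].round(2)); return s
E
python3 - <<'E'
from h import *
cap("top","top1");
crop("top1",170,110,310,250,"c1"); crop("top1",60,140,200,260,"c2")
p,d,m=load("top1")
C=cloud(m,d)
for u,v in [(121,195),(121,213),(119,225),(119,249),(270,232),(258,150),(262,169),(397,150),(360,243),(190,215),(100,230)]:
    print(u,v,C[v,u].round(4))
E
```

```text
scale 4.285714285714286
scale 5.0
121 195 [0.5702 0.3561 0.0164]
121 213 [0.5241 0.3557 0.022 ]
119 225 [0.4968 0.3627 0.017 ]
119 249 [0.4405 0.3659 0.0117]
270 232 [0.4294 0.0107 0.0875]
258 150 [0.6151 0.0189 0.108 ]
262 169 [0.5697 0.0143 0.1072]
397 150 [ 0.6192 -0.3237  0.006 ]
360 243 [ 0.3967 -0.1978  0.0117]
190 215 [0.5077 0.1969 0.0017]
100 230 [0.4921 0.4116 0.0053]
```

View pics/c1.png

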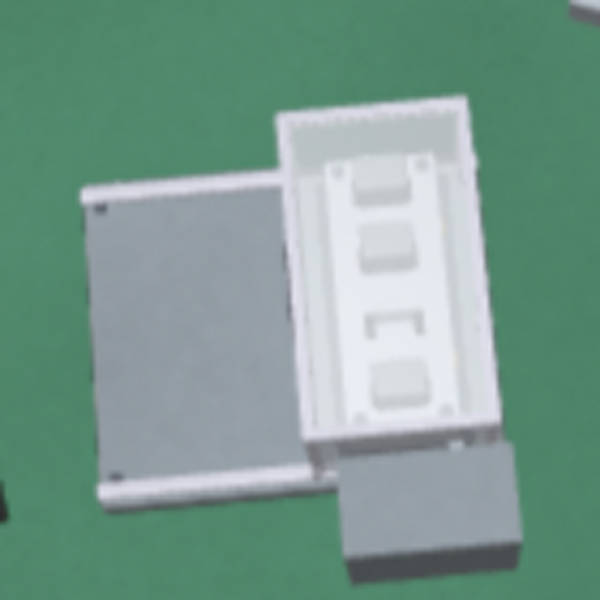

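View pics/c2.png

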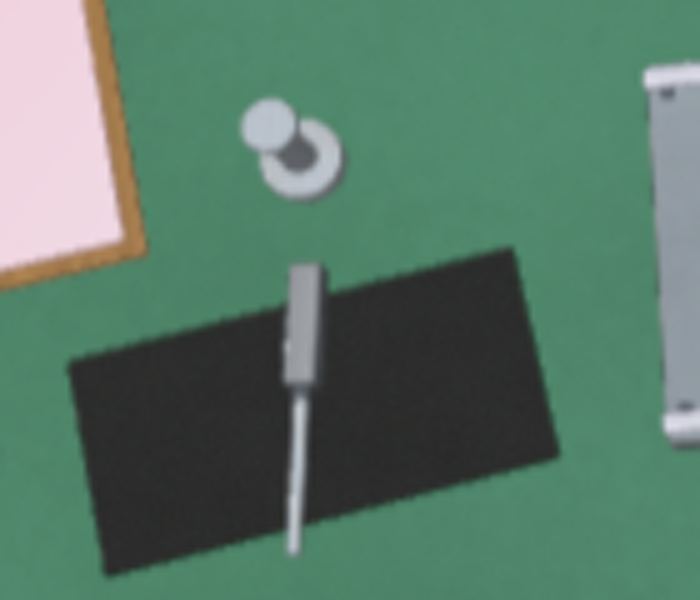

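Port 2 (top-px ~262,186 in the crop's third slot) looks empty, so there are three bungs. The pin is grey, large and on the mat, as expected. Next I locate the fixture and pin from depth and read the corners.

```bash
python3 - <<'E'
from h import *
p,d,m=load("top1"); C=cloud(m,d)
def rect(mask,name):
    mask=cv2.morphologyEx(mask.astype(np.uint8),cv2.MORPH_OPEN,np.ones((2,2)))
    n,l,s,c=cv2.connectedComponentsWithStats(mask); 
    i=1+np.argmax(s[1:,4]); P=C[l==i]; r=cv2.minAreaRect(P[:,:2].astype(np.float32)); print(name,len(P),"z",np.median(P[:,2]).round(4),"rect",np.round(r[0],4),np.round(r[1],4),round(r[2],2)); 
    return r
v,u=np.mgrid[:420,:560]
roi=lambda a,b,c,e:(u>=a)&(u<c)&(v>=b)&(v<e)
Z=C[...,2]
rect((abs(Z-.0875)<.008)&roi(240,210,310,260),"housing")
rect((Z>.1)&roi(225,125,300,230),"hood")
rect((Z>.03)&roi(350,110,450,190),"bin")
g=cv2.cvtColor(p,cv2.COLOR_BGR2GRAY)
rect((g<70)&roi(60,180,180,260),"mat")
# corners from picture
k=4.285714; 
for x,y,z in [(340,475,.087),(515,443,.087),(522,542,.087),(348,557,.087),(82,190,.028),(100,492,.028),(277,113,.108),(467,97,.108),(500,425,.108),(305,440,.108),(100,208,.02),(115,478,.02)]:
    print((x,y),atz(m,170+x/k,110+y/k,z).round(4))
for x,y,z in [(306,265,.02),(301,384,.02),(298,395,.015),(293,552,.015),(68,362,.004),(512,248,.004),(558,457,.004),(106,576,.004)]:
    print((x,y),atz(m,60+x/5,140+y/5,z).round(4))
st()
E
```

```text
housing 984 z 0.0878 rect [0.3546 0.0061] [0.0969 0.2628] 89.88
hood 3504 z 0.1091 rect [0.4583 0.0156] [0.1066 0.4702] 89.64
bin 1066 z 0.0432 rect [ 0.4982 -0.1695] [0.2065 0.6374] 37.2
mat 1993 z 0.0047 rect [0.3717 0.2149] [0.4619 0.1541] 33.98
(340, 475) [0.4593 0.0537 0.087 ]
(515, 443) [ 0.4669 -0.0381  0.087 ]
(522, 542) [ 0.4147 -0.0359  0.087 ]
(348, 557) [0.4161 0.0535 0.087 ]
(82, 190) [0.6521 0.1856 0.028 ]
(100, 492) [0.4767 0.1865 0.028 ]
(277, 113) [0.6532 0.0685 0.108 ]
(467, 97) [ 0.6519 -0.0324  0.108 ]
(500, 425) [ 0.4721 -0.0303  0.108 ]
(305, 440) [0.4745 0.0691 0.108 ]
(100, 208) [0.6433 0.1773 0.02  ]
(115, 478) [0.4856 0.179  0.02  ]
(306, 265) [0.574  0.3544 0.02  ]
(301, 384) [0.5156 0.3584 0.02  ]
(298, 395) [0.5117 0.3615 0.015 ]
(293, 552) [0.4366 0.3659 0.015 ]
(68, 362) [0.5422 0.4744 0.004 ]
(512, 248) [0.5774 0.2594 0.004 ]
(558, 457) [0.4716 0.2426 0.004 ]
(106, 576) [0.4363 0.4571 0.004 ]
t 0.2 pos [ 0.2082 -0.589   0.2447] xax [-0.     0.001 -1.   ] zax [ 0.333 -0.943 -0.001] F [ 0.7 -0.1 -0.3] w 0.0853 q [ 1.34  0.51 -0.24  1.5   0.13  1.15 -0.15]
```

```bash
python3 -m creep '{"offset":[[2.7,2.8,0.5],[2.7,2.8,0.5],[2.7,2.8,0],[2.7,2.8,0],[2.7,2.8,0],[2.7,2.8,0],[2.7,2.8,0],[2.7,2.8,0],[2.7,2.8,0],[2.7,2.8,0]],"twist":[[0,0,6],[0,0,6],[0,0,6],[0,0,6],[0,0,6],[0,0,6],[0,0,6],[0,0,6],[0,0,6],[0,0,6]],"gripper":[1,1,1,1,1,1,1,1,1,1]}'; python3 - <<'E'
from h import *
st(); cap("scene","s1"); crop("s1",255,170,405,270,"c3")
E
```

```text
time_s: 1.03
position: [0.4755, -0.3037, 0.253]
eef_rot: [0.053, 0.706, -0.059, 0.704]
contact_force: [0.8, -0.3, -0.0]
gripper_width: 0.0853
t 1.03 pos [ 0.4755 -0.3037  0.253 ] xax [-0.004 -0.008 -1.   ] zax [ 0.987 -0.159 -0.002] F [ 0.8 -0.3 -0. ] w 0.0853 q [ 0.9   0.44 -0.57  1.65  0.27  1.13  0.09]
scale 5.333333333333333
```

View pics/c3.png

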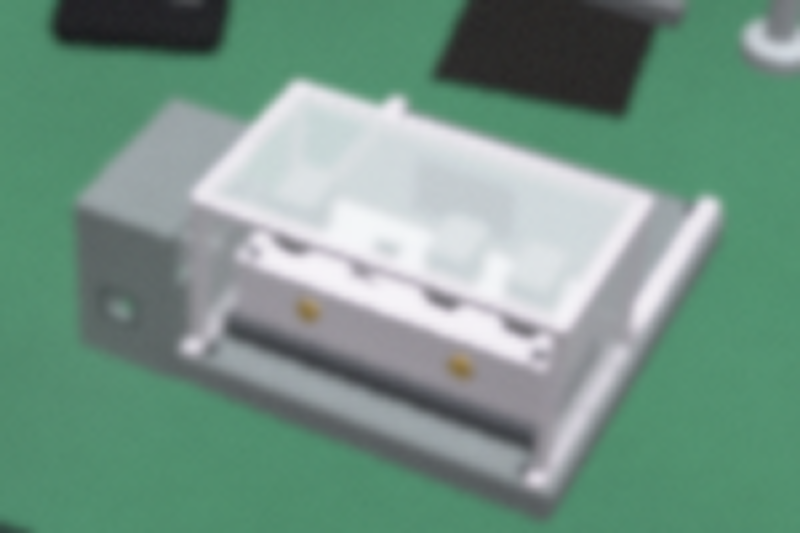

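The hole shows at scene-px (277.5,227.2) in the latch housing's near face.

```bash
python3 - <<'E'
from h import *
p,d,m=load("s1"); k=16/3
for n,x,y,z in [("hole",120,305,.035),("housing top corner -x-y",78,205,.087),("top corner +x -y",187,235,.087),("bottom -x -y",82,345,0),("base +x -y top",548,497,.02)]:
    print(n,atz(m,255+x/k,170+y/k,z).round(4))
print(proj(m,[[.442,-.037,.035]]))
E
python3 -m creep '{"offset":[[1.5,3.6,0],[1.5,3.6,0],[1,3.8,0],[1,3.8,0],[0,4,0],[0,4,0],[0,4,0],[0,4,0],[0,4,0],[0,4,0]],"twist":[[0,0,6.5],[0,0,6.5],[0,0,6.5],[0,0,6.5],[0,0,6.5],[0,0,6.5],[0,0,6.5],[0,0,6.5],[0,0,6.5],[0,0,6.5]],"gripper":[1,1,1,1,1,1,1,1,1,1]}'
```

```text
hole [ 0.4392 -0.0341  0.035 ]
housing top corner -x-y [ 0.4183 -0.0344  0.087 ]
top corner +x -y [ 0.4722 -0.0287  0.087 ]
bottom -x -y [ 0.4173 -0.0342  0.    ]
base +x -y top [ 0.6563 -0.0368  0.02  ]
[[277.85445709 228.23223058]]
time_s: 1.92
position: [0.5285, 0.0921, 0.2517]
eef_rot: [-0.346, 0.616, 0.342, 0.619]
contact_force: [0.7, 0.8, 0.1]
gripper_width: 0.0855
```

```bash
python3 -m creep '{"offset":[[0.1,3.8,0],[0.1,3.8,0],[0.1,3.8,-0.5],[0.1,3.8,-1],[0.1,3.8,-1],[0.1,3.8,-1],[0.1,3.6,-1],[0,0,0]],"twist":[[0,0,5],[0,0,5],[0,0,5],[0,0,5],[0,0,5],[0,0,4],[0,0,0],[0,0,0]],"gripper":[1,1,1,1,1,1,1,1]}'; python3 - <<'E'
from h import *
st(); cap("wrist","w1")
E
```

```text
time_s: 2.58
position: [0.5319, 0.3749, 0.2041]
eef_rot: [-0.496, 0.501, 0.496, 0.507]
contact_force: [-1.8, -1.1, 0.4]
gripper_width: 0.0852
t 2.58 pos [0.5319 0.3749 0.2041] xax [ 0.006  0.005 -1.   ] zax [0.015 1.    0.005] F [-1.8 -1.1  0.4] w 0.0852 q [-0.14  0.72 -0.96  1.49  0.61  1.24  0.38]
```

View pics/w1.png

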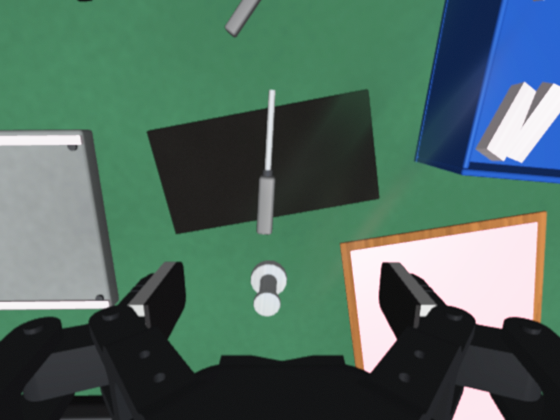

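Close view: the pin's handle end is at wrist px (264,232), rod start (267,174), tip (272,92). The fitting at (268,285) is clear of the handle.

```bash
python3 - <<'E'
from h import *
p,d,m=load("w1")
for n,u,v,z in [("end",264,232,.02),("start",267,178,.02),("rodstart",267,172,.015),("tip",272,91,.015),("fit foot",268,278,.005)]:
    print(n,atz(m,u,v,z).round(4),dep(m,d,u,v).round(4))
crop("w1",220,80,320,240,"c4")
E
```

```text
end [0.5713 0.357  0.02  ] [0.5712 0.3571 0.0203]
start [0.5159 0.3616 0.02  ] [0.5162 0.3615 0.0181]
rodstart [0.5108 0.3615 0.015 ] [0.5106 0.3616 0.0168]
tip [0.4361 0.3681 0.015 ] [0.4361 0.3681 0.0148]
fit foot [0.6305 0.3591 0.005 ] [0.6206 0.36   0.0244]
scale 3.75
```

View pics/c4.png

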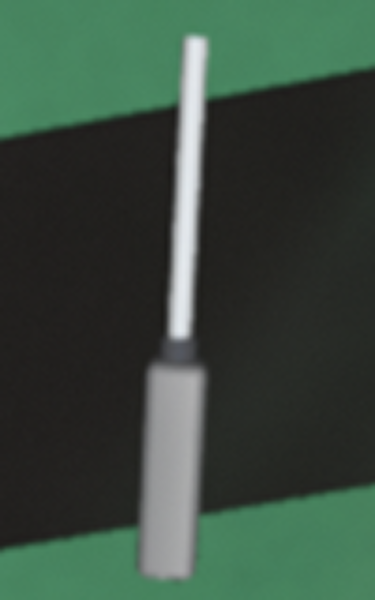

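The crop confirms it: a plain grey handle about 56–60 mm long, with the rod thinner. Now the descent.

```bash
python3 -m creep '{"offset":[[0.2,-0.8,-2.5],[0.2,-0.75,-3],[0,0,-3],[0,0,-3],[0,0,-2.5],[0,0,-1.5],[0,0,0]],"twist":[[0,0,-2],[0,0,-2],[0,0,0],[0,0,0],[0,0,0],[0,0,0],[0,0,0]],"gripper":[0.6,0.6,0.6,0.6,0.6,0.6,0.6]}'; python3 - <<'E'
from h import *
st()
E
```

```text
time_s: 3.22
position: [0.5404, 0.3484, 0.0449]
eef_rot: [-0.477, 0.522, 0.471, 0.527]
contact_force: [-0.5, -1.1, -0.9]
gripper_width: 0.0515
t 3.22 pos [0.5404 0.3484 0.0449] xax [ 0.012 -0.001 -1.   ] zax [0.1   0.995 0.   ] F [-0.5 -1.1 -0.9] w 0.0515 q [-0.16  0.86 -0.83  1.68  0.77  0.95  0.19]
```

```bash
python3 -m creep '{"offset":[[-0.2,0.6,-0.8],[-0.1,0.5,-0.8],[0,0,-0.7],[0,0,0],[0,0,0]],"twist":[[0,0.4,0.5],[0,0.3,0.5],[0,0,0],[0,0,0],[0,0,0]],"gripper":[0.6,0.6,0.6,0.6,0.6]}'; python3 - <<'E'
from h import *
st()
E
```

```text
time_s: 3.63
position: [0.54, 0.3586, 0.0229]
eef_rot: [-0.478, 0.521, 0.478, 0.521]
contact_force: [0.0, 0.4, 0.4]
gripper_width: 0.0513
t 3.63 pos [0.54   0.3586 0.0229] xax [ 0.001 -0.    -1.   ] zax [ 0.086  0.996 -0.   ] F [0.  0.4 0.4] w 0.0513 q [-0.18  0.9  -0.81  1.67  0.78  0.94  0.19]
```

```bash
python3 -m creep '{"offset":[[-0.2,0.1,-0.2],[0,0,0],[0,0,0],[0,0,0],[0,0,0],[0,0,0]],"twist":[[0,0,0],[0,0,0],[0,0,0],[0,0,0],[0,0,0],[0,0,0]],"gripper":[0.6,0,0,0,0,0]}'; python3 - <<'E'
from h import *
st()
E
```

```text
time_s: 4.13
position: [0.5384, 0.361, 0.0235]
eef_rot: [-0.479, 0.519, 0.477, 0.523]
contact_force: [0.1, -0.5, 0.3]
gripper_width: 0.0141
t 4.13 pos [0.5384 0.361  0.0235] xax [ 0.005  0.002 -1.   ] zax [0.086 0.996 0.002] F [ 0.1 -0.5  0.3] w 0.0141 q [-0.18  0.89 -0.81  1.67  0.79  0.93  0.18]
```

```bash
python3 -m creep '{"offset":[[0,0,1.5],[0,0,2],[0,0,3],[0,0,3],[0,0,3],[0,0,0]],"twist":[[0,0,0],[0,0,0],[0,0,0],[0,0,0],[0,0,0],[0,0,0]],"gripper":[0,0,0,0,0,0]}'; python3 - <<'E'
from h import *
st(); cap("wrist","w2")
E
```

```text
time_s: 4.63
position: [0.536, 0.3599, 0.1563]
eef_rot: [-0.478, 0.52, 0.479, 0.521]
contact_force: [-0.3, 1.0, 0.0]
gripper_width: 0.014
t 4.63 pos [0.536  0.3599 0.1563] xax [-0.     0.001 -1.   ] zax [0.084 0.996 0.001] F [-0.3  1.   0. ] w 0.014 q [-0.13  0.75 -0.92  1.56  0.64  1.15  0.3 ]
```

View pics/w2.png

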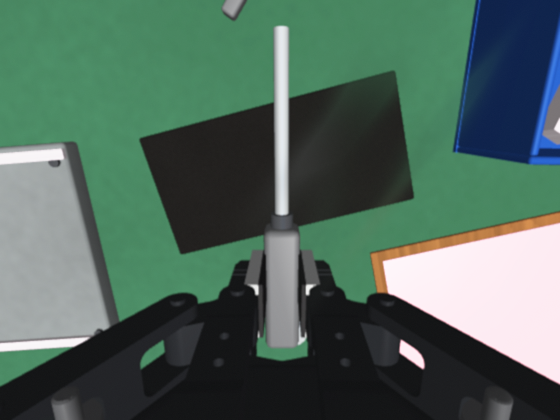

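The pin is held straight in the jaws, with the tip at (281,28) and the rod start at (282,215). I'll use depth to get its pose in the tool frame.

```bash
cat > pin.py <<'E'
from h import *
def pin(tag,pts):
    p,d,m=load(tag); s=robot.sense(); T=R.from_quat(s["eef_rot"])
    for n,u,v in pts:
        dd=np.median([x for x in d[v-1:v+2,u-1:u+2].ravel() if x>0]); o,r=ray(m,u,v); P=o+r*dd
        print(n,P.round(4),"tool",T.inv().apply(P-s["position"]).round(4))
E
python3 - <<'E'
from pin import *
pin("w2",[("tip",281,30),("mid",281,120),("start",282,205),("h0",282,240),("h1",282,330)])
E
```

```text
tip [0.4343 0.3677 0.1491] tool [0.005  0.1018 0.0002]
mid [0.4668 0.365  0.1493] tool [0.0048 0.0691 0.0002]
start [0.5022 0.3624 0.1486] tool [0.0054 0.0336 0.0006]
h0 [0.5165 0.3612 0.1535] tool [0.0005 0.0193 0.0006]
h1 [0.5611 0.3575 0.1533] tool [ 0.0007 -0.0255  0.0006]
```

```bash
python3 -m creep '{"offset":[[0,-3.5,2],[0,-3.8,2],[0,-3.8,0.5],[-0.5,-3.8,0],[-0.8,-3.8,0],[-0.8,-3.8,0],[-0.8,-3.8,0],[-0.8,-3.8,0],[-0.8,-3.8,0],[-0.8,-3.8,0]],"twist":[[0,0,-6],[0,0,-6],[0,0,-6],[0,0,-6],[0,0,-6],[0,0,-6],[0,0,-6],[0,0,-6],[0,0,-6],[0,0,-6]],"gripper":[0,0,0,0,0,0,0,0,0,0]}'
python3 -m creep '{"offset":[[-0.8,-3.8,0],[-0.8,-3.8,0],[-0.8,-3.8,0],[-0.8,-2.5,0],[-0.8,0,0],[0,0,0],[0,0,0]],"twist":[[0,0,-6],[0,0,-6],[0,0,-6],[0,0,-6],[0,0,-1],[0,0,0],[0,0,0]],"gripper":[0,0,0,0,0,0,0]}'; python3 - <<'E'
from h import *
st(); cap("scene","s2"); cap("wrist","w3")
E
```

```text
time_s: 5.52
position: [0.4726, -0.0242, 0.1984]
eef_rot: [-0.14, 0.692, 0.146, 0.693]
contact_force: [1.3, -0.7, -1.0]
gripper_width: 0.0138
time_s: 6.1
position: [0.4222, -0.1798, 0.1966]
eef_rot: [0.028, 0.708, -0.024, 0.705]
contact_force: [0.5, 0.6, -0.9]
gripper_width: 0.0142
t 6.1 pos [ 0.4222 -0.1798  0.1966] xax [-0.004  0.006 -1.   ] zax [ 0.997 -0.073 -0.004] F [ 0.5  0.6 -0.9] w 0.0142 q [ 0.81  0.35 -0.62  1.98  0.25  0.89 -0.01]
```

View pics/w3.png

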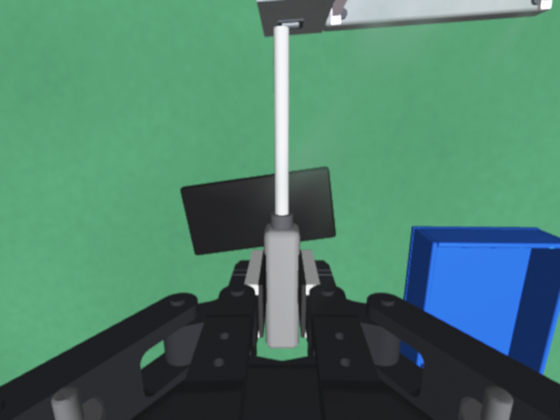

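View pics/s2.png

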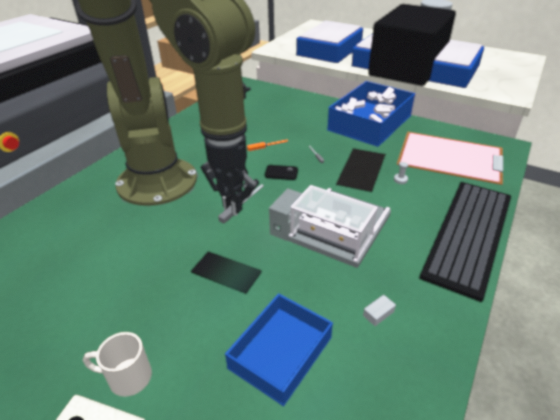

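The wrist view shows the hole at about (290,24) in the -y face, just beyond the tip at (281,30). Phone is below, at (260,210), 9 mm high, so it clears.

```bash
python3 - <<'E'
from h import *
crop("w3",250,0,340,50,"c5"); 
E
```

```text
scale 8.88888888888889
```

View pics/c5.png

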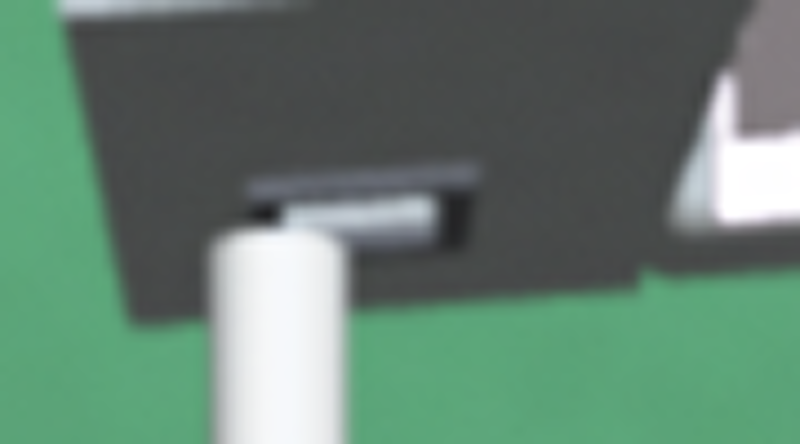

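```bash
python3 - <<'E'
from h import *
p,d,m=load("w3"); k=8.889
for n,x,y,z in [("topedge",362,178,.042),("bottomedge",355,250,.028),("hole tl",247,187,.042),("tr",478,170,.042),("botL",130,325,0),("botR",640,290,0)]:
    print(n,atz(m,250+x/k,y/k,z).round(4))
E
```

```text
topedge [ 0.4374 -0.0348  0.042 ]
bottomedge [ 0.4369 -0.0368  0.028 ]
hole tl [ 0.4272 -0.0348  0.042 ]
tr [ 0.4476 -0.0349  0.042 ]
botL [ 0.4145 -0.0348  0.    ]
botR [ 0.4666 -0.0354  0.    ]
```

```bash
python3 -m creep '{"offset":[[0.4,0,-2],[0.4,0,-3],[0.4,0,-3],[0.4,0,-3],[0,0,-2.5],[0,0,-1.5],[0,0,0],[0,0,0]],"twist":[[0,0,1.5],[-0.3,-0.2,1.5],[0,0,0.7],[0,0,0],[0,0,0],[0,0,0],[0,0,0],[0,0,0]],"gripper":[0,0,0,0,0,0,0,0]}'; python3 - <<'E'
from h import *
st(); cap("wrist","w4"); crop("w4",240,0,340,66,"c6")
E
```

```text
time_s: 6.87
position: [0.4486, -0.165, 0.0427]
eef_rot: [-0.008, 0.703, 0.012, 0.711]
contact_force: [0.8, -0.3, -0.8]
gripper_width: 0.0141
t 6.87 pos [ 0.4486 -0.165   0.0427] xax [ 0.011  0.006 -1.   ] zax [1.    0.028 0.011] F [ 0.8 -0.3 -0.8] w 0.0141 q [ 0.62  0.6  -0.47  2.13  0.52  0.52 -0.2 ]
scale 8.0
```

View pics/w4.png

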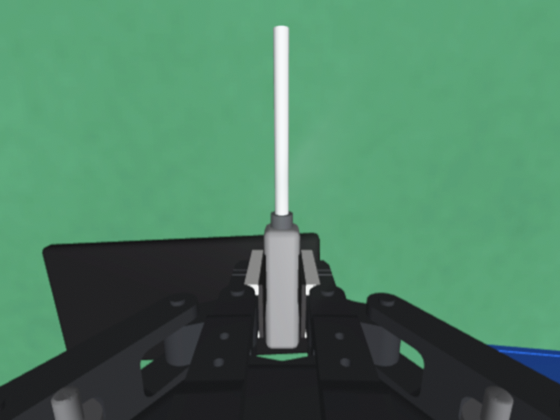

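View pics/c6.png

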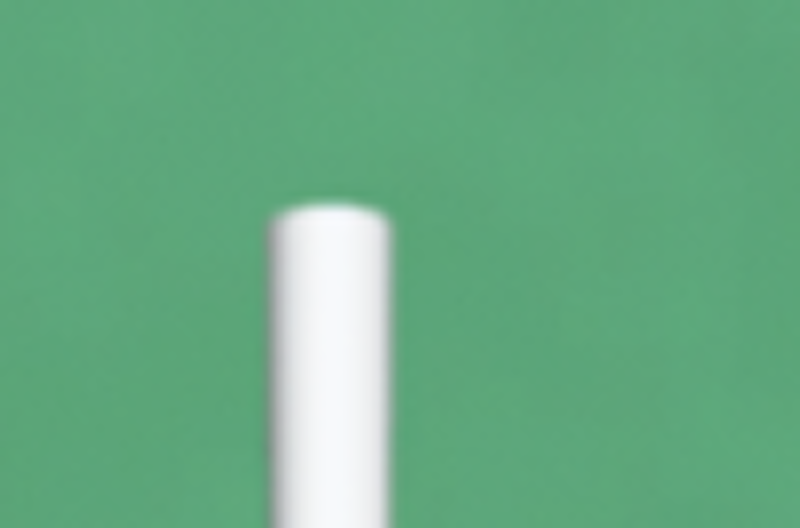

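```bash
python3 -m creep '{"offset":[[-0.5,0,0],[-0.6,0,0.05],[0,0,0],[0,0,0]],"twist":[[-0.3,0.6,-1],[0,0,-1],[0,0,0],[0,0,0]],"gripper":[0,0,0,0]}'; python3 - <<'E'
from h import *
st(); p,d,m=cap("scene","s3"); crop("s3",235,185,315,245,"c7")
print(proj(m,[[.4385,-.036,.035],[.4385,-.062,.035]]))
E
```

```text
time_s: 7.25
position: [0.4391, -0.1645, 0.0472]
eef_rot: [0.003, 0.705, -0.004, 0.709]
contact_force: [0.7, -0.7, -0.5]
gripper_width: 0.0141
t 7.25 pos [ 0.4391 -0.1645  0.0472] xax [ 0.006 -0.002 -1.   ] zax [ 1.    -0.009  0.006] F [ 0.7 -0.7 -0.5] w 0.0141 q [ 0.62  0.58 -0.46  2.14  0.51  0.52 -0.23]
scale 10.0
[[276.84888475 227.54154781]
 [271.42009698 233.68816041]]
```

View pics/c7.png

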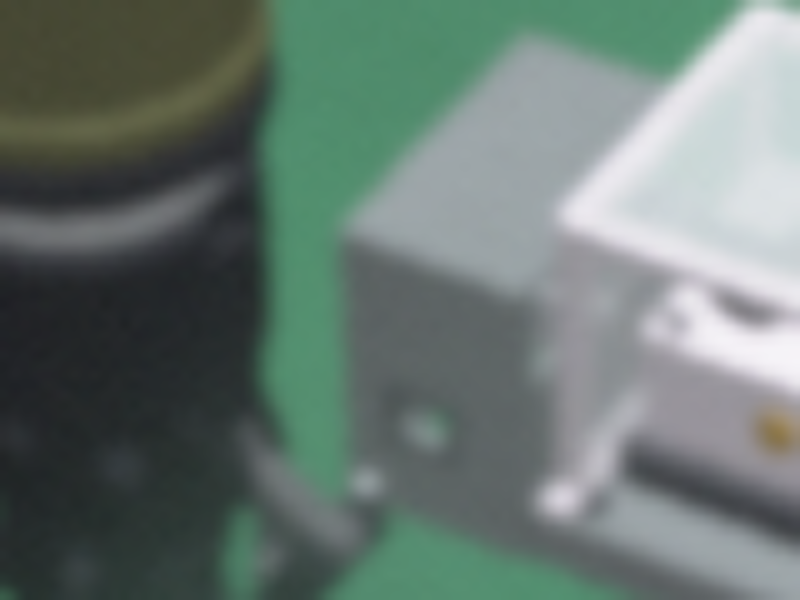

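Tip at scene px (271.7,233.0) and hole at (277.5,227.5): the line along +y meets the hole once lowered about 4 mm.

```bash
python3 -m creep '{"offset":[[0,0,-0.4],[0,0.5,0],[0,0.8,0],[0,0.8,0],[0,0.6,0],[0,0.5,0],[0,0,0]],"twist":[[0,0.2,0],[0,0,0],[0,0,0],[0,0,0],[0,0,0],[0,0,0],[0,0,0]],"gripper":[0,0,0,0,0,0,0]}'; python3 - <<'E'
from h import *
st(); p,d,m=cap("scene","s4"); crop("s4",235,185,315,245,"c8")
E
```

```text
time_s: 7.88
position: [0.4395, -0.1293, 0.0439]
eef_rot: [0.003, 0.706, -0.004, 0.709]
contact_force: [-0.9, 0.2, -0.5]
gripper_width: 0.0139
t 7.88 pos [ 0.4395 -0.1293  0.0439] xax [ 0.004 -0.002 -1.   ] zax [ 1.    -0.01   0.004] F [-0.9  0.2 -0.5] w 0.0139 q [ 0.53  0.57 -0.44  2.17  0.51  0.49 -0.31]
scale 10.0
```

View pics/c8.png

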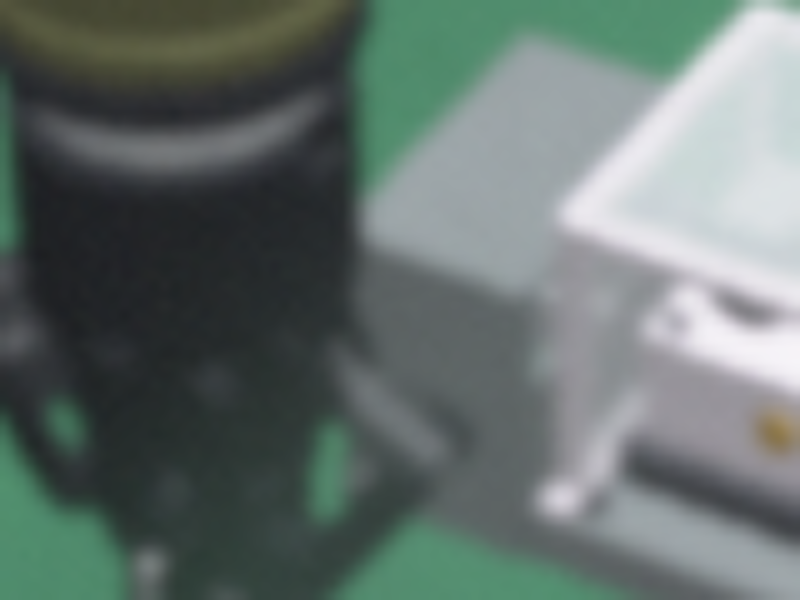

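The jaws now hide the hole, but the tip is about 9 mm past the face with no force, so it is in the hole. I'll advance and watch the force.

```bash
python3 -m creep '{"offset":[[0,0.6,0],[0,0.8,0],[0,0.8,0],[0,0.6,0],[0,0.3,0],[0,0.2,0]],"twist":[[0,0,0],[0,0,0],[0,0,0],[0,0,0],[0,0,0],[0,0,0]],"gripper":[0,0,0,0,0,0]}'
```

```text
time_s: 8.43
position: [0.4394, -0.0938, 0.0438]
eef_rot: [0.003, 0.706, -0.005, 0.708]
contact_force: [1.0, -0.6, -0.3]
gripper_width: 0.014
```

```bash
python3 -m creep '{"offset":[[0,0.4,0],[0,0.4,0],[0,0.3,0],[0,0.2,0],[0,0.1,0],[0,0.1,0],[0,0,0]],"twist":[[0,0,0],[0,0,0],[0,0,0],[0,0,0],[0,0,0],[0,0,0],[0,0,0]],"gripper":[0,0,0,0,0,0,0]}'; python3 - <<'E'
from h import *
st(); p,d,m=cap("top","t2"); crop("t2",170,110,310,250,"c9")
E
```

```text
time_s: 9.02
position: [0.4388, -0.0825, 0.044]
eef_rot: [0.002, 0.706, -0.009, 0.708]
contact_force: [-1.9, -1.1, -0.4]
gripper_width: 0.0143
t 9.02 pos [ 0.4388 -0.0825  0.044 ] xax [ 0.002 -0.01  -1.   ] zax [ 1.    -0.016  0.002] F [-1.9 -1.1 -0.4] w 0.0143 q [ 0.41  0.56 -0.41  2.2   0.51  0.47 -0.43]
scale 4.285714285714286
```

View pics/c9.png

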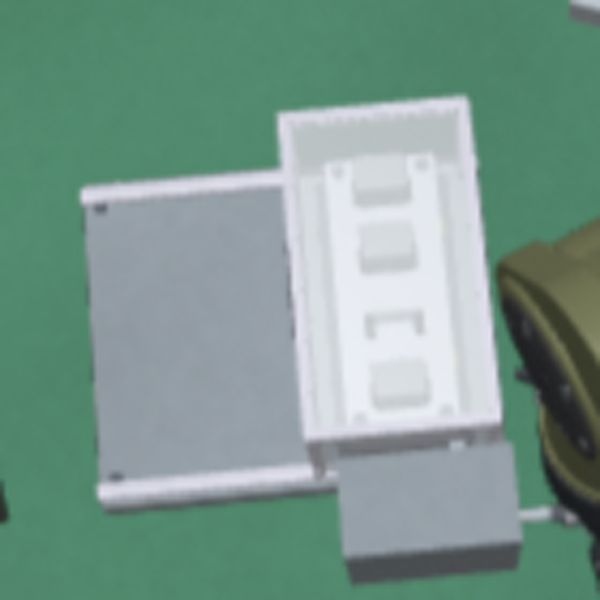

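```bash
python3 -m creep '{"offset":[[0,0.4,0],[0,0.4,0],[0,0.3,0],[0,0.3,0]],"twist":[[-0.5,0,0.4],[0,0,0],[0,0,0],[0,0,0]],"gripper":[0,0,0,0]}'; python3 - <<'E'
from h import *
st(); p,d,m=cap("top","t3"); crop("t3",170,110,310,250,"c10")
E
```

```text
time_s: 9.4
position: [0.4379, -0.0727, 0.0439]
eef_rot: [-0.003, 0.707, -0.014, 0.707]
contact_force: [0.9, -19.2, -0.6]
gripper_width: 0.0145
t 9.4 pos [ 0.4379 -0.0727  0.0439] xax [-0.    -0.024 -1.   ] zax [ 1.    -0.015  0.   ] F [  0.9 -19.2  -0.6] w 0.0145 q [ 0.36  0.55 -0.39  2.21  0.52  0.47 -0.46]
scale 4.285714285714286
```

View pics/c10.png

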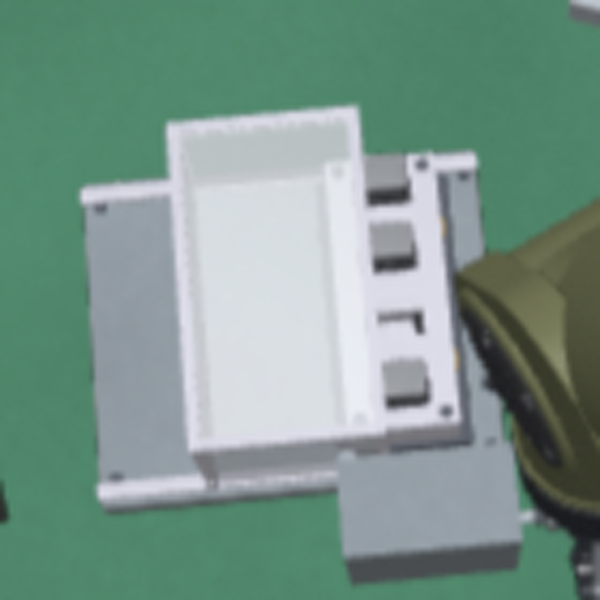

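The guard has sprung open (hood now at crop x 170–360) and the pin reached its stop at 19 N. I'll ease off a little, wait, then withdraw.

```bash
python3 -m creep '{"offset":[[0,-0.3,0],[0,-0.2,0],[0,0,0],[0,0,0],[0,-1,0],[0,-2,0],[0,-2.5,0],[0,-2.5,0],[0,-2,0],[0,0,0]],"twist":[[0,0,0],[0,0,0],[0,0,0],[0,0,0],[-0.5,0,0],[0,0,0],[0,0,0],[0,0,0],[0,0,0],[0,0,0]],"gripper":[0,0,0,0,0,0,0,0,0,0]}'; python3 - <<'E'
from h import *
st(); p,d,m=cap("top","t4"); cap("wrist","w5")
E
```

```text
time_s: 10.28
position: [0.4396, -0.1769, 0.0439]
eef_rot: [-0.009, 0.706, -0.012, 0.708]
contact_force: [1.1, 0.1, -0.5]
gripper_width: 0.014
t 10.28 pos [ 0.4396 -0.1769  0.0439] xax [ 0.004 -0.029 -1.   ] zax [ 1.    -0.004  0.004] F [ 1.1  0.1 -0.5] w 0.014 q [ 0.6   0.58 -0.42  2.14  0.54  0.51 -0.24]
```

View pics/t4.png

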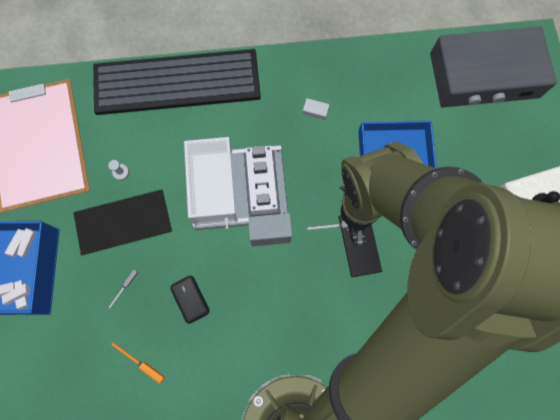

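View pics/w5.png

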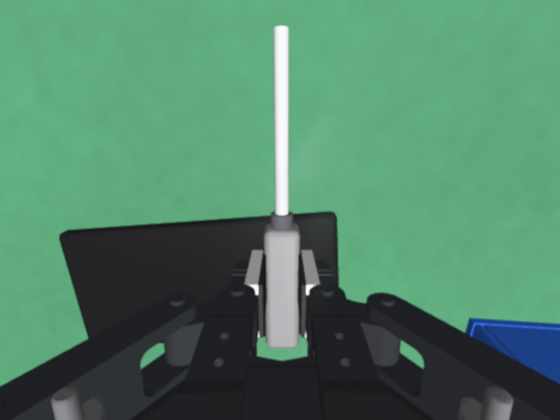

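The guard is fully open and the pin is out of the hole, still held straight. I'll return it to the mat, laid along the mat's long side.

```bash
python3 -m creep '{"offset":[[0,0,3],[0,0,4],[0,0,4],[0,0,4],[0,2,1],[0.5,3.5,0],[0.5,3.8,0],[0.5,3.8,0],[0.5,3.8,0],[0.5,3.8,0]],"twist":[[0.8,0,0],[0.8,0,0],[0,0,0],[0,0,0],[0,0,0],[0,0,0],[0,0,0],[0,0,0],[0,0,0],[0,0,0]],"gripper":[0,0,0,0,0,0,0,0,0,0]}'
python3 -m creep '{"offset":[[0.7,3.8,0],[0.7,3.8,0],[0.7,3.8,0],[0.7,3.8,0],[0.7,3.8,0],[0.7,3.8,0],[0,3.6,0],[0,1.5,0],[0,0,0],[0,0,0]],"twist":[[0,0,0],[0,0,0],[0,0,0],[0,0,0],[0,0,0],[0,0,0],[0,0,0],[0,0,0],[0,0,0],[0,0,0]],"gripper":[0,0,0,0,0,0,0,0,0,0]}'; python3 - <<'E'
from h import *
st(); cap("wrist","w6")
E
```

```text
time_s: 11.22
position: [0.4621, 0.0482, 0.2114]
eef_rot: [0.001, 0.705, 0.004, 0.709]
contact_force: [0.6, -0.2, -0.3]
gripper_width: 0.0139
time_s: 12.05
position: [0.4877, 0.366, 0.2106]
eef_rot: [-0.008, 0.706, 0.02, 0.707]
contact_force: [-0.2, 0.3, -1.1]
gripper_width: 0.014
t 12.05 pos [0.4877 0.366  0.2106] xax [ 0.001  0.016 -1.   ] zax [0.999 0.04  0.002] F [-0.2  0.3 -1.1] w 0.014 q [-0.27  0.57 -0.68  1.6   0.38  1.1  -1.  ]
```

View pics/w6.png

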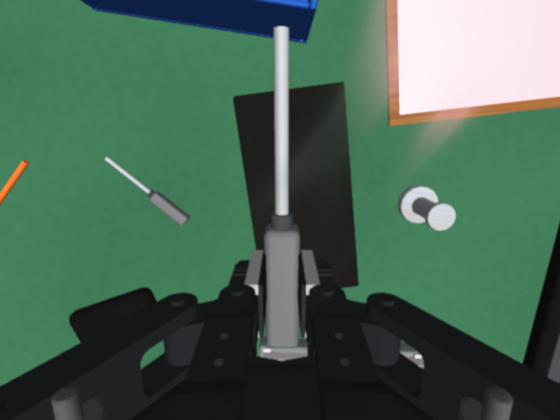

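```bash
python3 -m creep '{"offset":[[0.7,-1.3,-2],[0.7,-1.3,-3],[0.7,-1.2,-3],[0,0,-3],[0,0,-3],[0,0,-2],[0,0,0],[0,0,0]],"twist":[[-0.5,0,2],[-0.4,0,2],[0,0,0],[0,0,0],[0,0,0],[0,0,0],[0,0,0],[0,0,0]],"gripper":[0,0,0,0,0,0,0,0]}'; python3 - <<'E'
from h import *
st()
E
```

```text
time_s: 12.77
position: [0.5098, 0.3128, 0.0483]
eef_rot: [-0.039, 0.704, 0.035, 0.708]
contact_force: [-0.0, 0.2, 0.3]
gripper_width: 0.0137
t 12.77 pos [0.5098 0.3128 0.0483] xax [ 0.006 -0.004 -1.   ] zax [0.995 0.104 0.005] F [-0.   0.2  0.3] w 0.0137 q [-0.25  0.73 -0.58  1.8   0.56  0.78 -1.01]
```

```bash
python3 -m creep '{"offset":[[0,0.6,-0.8],[0,0.6,-0.8],[0,0,-0.6],[0,0,-0.3],[0,0,0],[0,0,0]],"twist":[[0.1,0.3,0],[0.1,0,0],[0,0,0],[0,0,0],[0,0,0],[0,0,0]],"gripper":[0,0,0,0,0,0]}'; python3 - <<'E'
from h import *
st()
E
```

```text
time_s: 13.27
position: [0.5125, 0.3266, 0.0266]
eef_rot: [-0.035, 0.704, 0.037, 0.709]
contact_force: [-0.3, -0.8, -0.6]
gripper_width: 0.0144
t 13.27 pos [0.5125 0.3266 0.0266] xax [ 0.007  0.004 -1.   ] zax [0.995 0.102 0.007] F [-0.3 -0.8 -0.6] w 0.0144 q [-0.27  0.77 -0.56  1.79  0.58  0.74 -1.04]
```

```bash
python3 -m creep '{"offset":[[0,0,-0.3],[0,0,-0.3],[0,0,0],[0,0,0],[0,0,0],[0,0,0],[0,0,0]],"twist":[[0,0.2,0],[0,0.1,0],[0,0,0],[0,0,0],[0,0,0],[0,0,0],[0,0,0]],"gripper":[0,0,0,0.5,0.5,0.5,0.5]}'; python3 - <<'E'
from h import *
st()
E
python3 -m creep '{"offset":[[0,0,1.5],[0,0,3],[0,0,4],[0,0,4],[0,0,4],[0,0,3],[0,0,0]],"twist":[[0,0,0],[0,0,0],[0,0,0],[0,0,0],[0,0,0],[0,0,0],[0,0,0]],"gripper":[0.5,0.5,0.5,0.5,0.5,0.5,0.5]}'
python3 - <<'E'
from h import *
cap("wrist","w7")
E
```

```text
time_s: 13.85
position: [0.5134, 0.3277, 0.0242]
eef_rot: [-0.035, 0.704, 0.038, 0.708]
contact_force: [-0.3, -0.3, -0.1]
gripper_width: 0.0428
t 13.85 pos [0.5134 0.3277 0.0242] xax [ 0.005  0.005 -1.   ] zax [0.995 0.103 0.006] F [-0.3 -0.3 -0.1] w 0.0428 q [-0.27  0.78 -0.56  1.79  0.58  0.74 -1.04]
time_s: 14.43
position: [0.5095, 0.3255, 0.2232]
eef_rot: [-0.036, 0.708, 0.037, 0.705]
contact_force: [0.1, 1.1, 0.2]
gripper_width: 0.0427
```

View pics/w7.png

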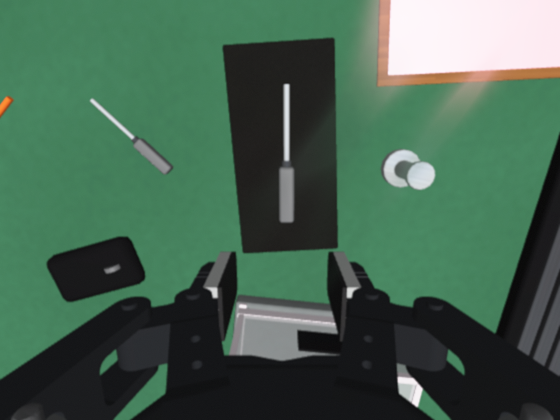

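The pin lies on the mat, handle at wrist px (287,195) and tip at (286,85). Now over to the manifold, turning the jaws to run along y.

```bash
python3 -m creep '{"offset":[[0.4,-2.5,0.5],[0.4,-3,0.5],[0.4,-3,0],[0.4,-3,0],[0.4,-3,0],[0.4,-3,0],[0.4,-3,0],[0.4,-3,0],[0.4,-3,0],[0.4,-3,0]],"twist":[[0,0,6.5],[0,0,7],[0,0,7],[0,0,7],[0,0,7],[0,0,7],[0,0,7],[0,0,7],[0,0,7],[0,0,7]],"gripper":[0.7,0.7,0.7,0.7,0.7,0.7,0.7,0.7,0.7,0.7]}'
python3 -m creep '{"offset":[[0.4,-1.2,0],[0,0,0],[0,0,0],[0,0,0]],"twist":[[0,0,7],[0,0,6],[0,0,0],[0,0,0]],"gripper":[0.7,0.7,0.7,0.7]}'
python3 - <<'E'
from h import *
st();cap("wrist","w8")
E
```

```text
time_s: 15.32
position: [0.5415, 0.0242, 0.2198]
eef_rot: [-0.441, 0.559, 0.442, 0.545]
contact_force: [0.5, 0.2, -0.8]
gripper_width: 0.0601
time_s: 15.65
position: [0.5442, -0.0004, 0.212]
eef_rot: [-0.499, 0.509, 0.502, 0.489]
contact_force: [0.4, -0.3, -0.1]
gripper_width: 0.0601
t 15.65 pos [ 5.442e-01 -4.000e-04  2.120e-01] xax [-0.024 -0.016 -1.   ] zax [-0.003  1.    -0.016] F [ 0.4 -0.3 -0.1] w 0.0601 q [ 0.63  0.63 -1.14  1.74  0.61  1.21  0.89]
```

View pics/w8.png

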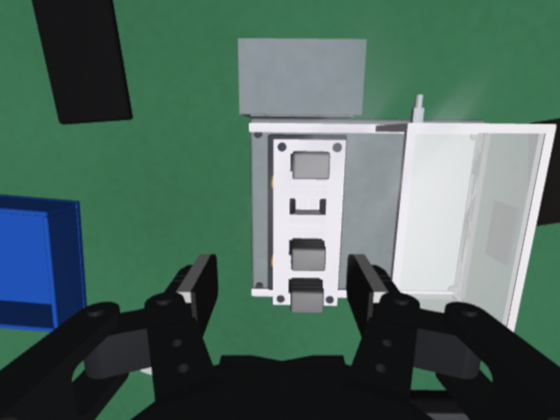

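Wrist view from above: bungs at px (311,165), (308,257) and (307,300). The slot at (308,207) is empty, and the guard is fully open on the right.

```bash
python3 - <<'E'
from h import *
p,d,m=load("w8"); C=cloud(m,d); 
v,u=np.mgrid[:420,:560]
M=((C[...,2]>.088)&(C[...,2]<.103)&(u>265)&(u<345)&(v>140)&(v<320)).astype(np.uint8)
n,l,s,c=cv2.connectedComponentsWithStats(M)
for i in range(1,n):
    if s[i,4]<80: continue
    P=C[l==i]; ext=lambda k:(np.percentile(P[:,k],2),np.percentile(P[:,k],98))
    r=cv2.minAreaRect(P[:,:2].astype(np.float32))
    print(s[i],"x",np.round(ext(0),4),"y",np.round(ext(1),4),"z",np.median(P[:,2]).round(4),"rect",np.round(r[0],4),np.round(r[1],4),round(r[2],1))
k=[(289,63),(361,63)]
for n,u_,v_,z in [("man TL",274,140,.066),("man TR",347,140,.066),("man BL",274,305,.066),("guard -y edge near",405,130,.108)]: print(n,atz(m,u_,v_,z).round(4))
E
```

```text
[292 152  38  27 998] x [0.4941 0.5134] y [0.0057 0.0326] z 0.0962 rect [0.5039 0.0192] [0.0283 0.0199] 89.5
[291 245  35  26 883] x [0.5698 0.589 ] y [0.005 0.032] z 0.096 rect [0.5797 0.019 ] [0.0204 0.0279] 0.6
[290 287  34  26 838] x [0.6076 0.6265] y [0.0046 0.032 ] z 0.0959 rect [0.6175 0.0185] [0.0206 0.0281] 0.0
man TL [ 0.486  -0.0098  0.066 ]
man TR [0.4857 0.0508 0.066 ]
man BL [ 0.6383 -0.0101  0.066 ]
guard -y edge near [0.4778 0.0832 0.108 ]
```

Measured sizes match (28 × 20 mm, tops at 96 mm). Bung A is at (0.504,0.019), B at (0.580,0.019), C at (0.6175,0.0185). I'll start with A.

```bash
python3 -m creep '{"offset":[[-1.3,0.6,-2],[-1.4,0.7,-2.5],[-1.3,0.6,-2.5],[0,0,-1.5],[0,0,0],[0,0,0]],"twist":[[0.5,-0.7,-0.3],[0.4,-0.7,-0.3],[0,0,0],[0,0,0],[0,0,0],[0,0,0]],"gripper":[0.65,0.65,0.65,0.65,0.65,0.65]}'
python3 - <<'E'
from h import *
st()
E
```

```text
time_s: 16.2
position: [0.501, 0.0252, 0.1243]
eef_rot: [-0.495, 0.503, 0.496, 0.506]
contact_force: [0.3, 0.3, -0.1]
gripper_width: 0.0555
t 16.2 pos [0.501  0.0252 0.1243] xax [ 0.002  0.003 -1.   ] zax [0.018 1.    0.003] F [ 0.3  0.3 -0.1] w 0.0555 q [ 0.58  0.65 -1.07  1.98  0.72  0.94  0.69]
```

```bash
python3 -m creep '{"offset":[[0.15,-0.3,-0.8],[0.15,-0.3,-1.2],[0,0,-1],[0,0,-0.7],[0,0,0],[0,0,0]],"twist":[[-0.2,0.1,0.7],[0,0,0.7],[0,0,0],[0,0,0],[0,0,0],[0,0,0]],"gripper":[0.6,0.6,0.6,0.6,0.6,0.6]}'
python3 - <<'E'
from h import *
st()
E
```

```text
time_s: 16.7
position: [0.5073, 0.0199, 0.0859]
eef_rot: [0.502, -0.497, -0.5, -0.5]
contact_force: [0.6, -0.2, 0.8]
gripper_width: 0.0512
t 16.7 pos [0.5073 0.0199 0.0859] xax [ 0.005  0.    -1.   ] zax [-0.005  1.     0.   ] F [ 0.6 -0.2  0.8] w 0.0512 q [ 0.55  0.71 -1.02  2.01  0.8   0.89  0.66]
```

```bash
python3 -m creep '{"offset":[[-0.3,-0.1,0.1],[0,0,0],[0,0,0],[0,0,0],[0,0,0],[0,0,0]],"twist":[[0,0.2,0],[0,0,0],[0,0,0],[0,0,0],[0,0,0],[0,0,0]],"gripper":[0.6,0.6,0,0,0,0]}'
python3 - <<'E'
from h import *
st()
E
```

```text
time_s: 17.2
position: [0.5043, 0.0196, 0.088]
eef_rot: [0.501, -0.498, -0.501, -0.5]
contact_force: [0.8, 1.1, -4.9]
gripper_width: 0.0268
t 17.2 pos [0.5043 0.0196 0.088 ] xax [ 0.002  0.002 -1.   ] zax [-0.005  1.     0.002] F [ 0.8  1.1 -4.9] w 0.0268 q [ 0.55  0.71 -1.02  2.01  0.79  0.89  0.66]
```

```bash
python3 -m creep '{"offset":[[0,-0.2,0.03],[0,-0.2,0.03],[0,0.2,0.03],[0,0.2,0.03],[0,0.2,0.03],[0,0.2,0.03]],"twist":[[4.3,0,0],[4.3,0,0],[-4.3,0,0],[-4.3,0,0],[-4.3,0,0],[-4.3,0,0]],"gripper":[0,0,0,0,0,0]}'
python3 - <<'E'
from h import *
st()
E
```

```text
time_s: 17.7
position: [0.5056, 0.0227, 0.0914]
eef_rot: [-0.53, 0.533, 0.461, 0.472]
contact_force: [-1.7, 3.5, -5.1]
gripper_width: 0.0266
t 17.7 pos [0.5056 0.0227 0.0914] xax [ 0.006 -0.13  -0.992] zax [ 0.015  0.991 -0.129] F [-1.7  3.5 -5.1] w 0.0266 q [ 0.42  0.68 -0.94  2.    0.84  0.96  0.55]
```

```bash
python3 -m creep '{"offset":[[-0.05,-0.2,0.04],[-0.05,-0.2,0.04],[0,-0.2,0.04],[0,-0.2,0.04],[0,0.2,0.04],[0,0.2,0.04],[0,0.2,0.04],[0,0.2,0.04]],"twist":[[4.2,0,0.3],[4.2,0.2,0.3],[4.2,0,0],[4.2,0,0],[-4.2,0,0],[-4.2,0,0],[-4.2,0,0],[-4.2,0,0]],"gripper":[0,0,0,0,0,0,0,0]}'
python3 - <<'E'
from h import *
st()
E
```

```text
time_s: 18.37
position: [0.5053, 0.0212, 0.0943]
eef_rot: [0.533, -0.532, -0.463, -0.468]
contact_force: [0.7, 2.5, -12.5]
gripper_width: 0.0264
t 18.37 pos [0.5053 0.0212 0.0943] xax [ 0.006 -0.134 -0.991] zax [ 0.003  0.991 -0.134] F [  0.7   2.5 -12.5] w 0.0264 q [ 0.41  0.67 -0.94  2.    0.83  0.96  0.57]
```

Pull is 12.5 N, close to the 14 N limit. I'll swing without lifting and watch it drop.

```bash
python3 -m creep '{"offset":[[0,-0.2,0],[0,-0.2,0],[0,-0.2,0],[0,-0.2,0]],"twist":[[4.2,0,0],[4.2,0.2,0],[4.2,0,0],[4.2,0,0]],"gripper":[0,0,0,0]}'
python3 - <<'E'
from h import *
st();cap("wrist","w9")
E
```

```text
time_s: 18.7
position: [0.5043, 0.0167, 0.0955]
eef_rot: [-0.474, 0.458, 0.538, 0.527]
contact_force: [1.0, -1.5, -10.7]
gripper_width: 0.0265
t 18.7 pos [0.5043 0.0167 0.0955] xax [ 0.003  0.133 -0.991] zax [-0.027  0.991  0.133] F [  1.   -1.5 -10.7] w 0.0265 q [ 0.68  0.73 -1.1   2.    0.71  0.84  0.82]
```

View pics/w9.png

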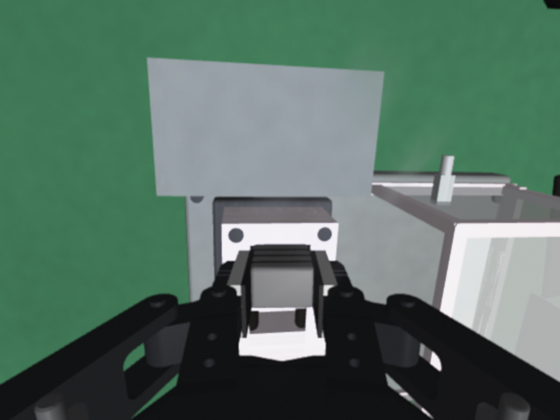

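```bash
python3 -m creep '{"offset":[[0,0.2,0],[0,0.2,0],[0,0.2,0],[0,0.2,0]],"twist":[[-4.2,0,0.4],[-4.2,0,0.4],[-4.2,0,0],[-4.2,0,0]],"gripper":[0,0,0,0]}';python3 -m creep '{"offset":[[0,-0.2,0.02],[0,-0.2,0.02],[0,-0.2,0.02],[0,-0.2,0.02]],"twist":[[4.2,0,0],[4.2,0,0],[4.2,0,0],[4.2,0,0]],"gripper":[0,0,0,0]}'
python3 - <<'E'
from h import *
st()
E
```

```text
time_s: 19.08
position: [0.5049, 0.0244, 0.0943]
eef_rot: [0.541, -0.53, -0.467, -0.458]
contact_force: [-0.7, -0.3, -8.2]
gripper_width: 0.0268
time_s: 19.42
position: [0.5041, 0.0186, 0.0964]
eef_rot: [-0.485, 0.457, 0.537, 0.517]
contact_force: [0.1, -3.3, -7.4]
gripper_width: 0.0264
t 19.42 pos [0.5041 0.0186 0.0964] xax [ 0.005  0.112 -0.994] zax [-0.049  0.993  0.112] F [ 0.1 -3.3 -7.4] w 0.0264 q [ 0.66  0.72 -1.08  2.01  0.72  0.84  0.82]
```

```bash
python3 -m creep '{"offset":[[0,0.22,0.03],[0,0.2,0.03],[0,0.2,0.03],[0,0.2,0.03]],"twist":[[-4.2,0,-0.6],[-4.2,0,-0.6],[-4.2,0,-0.3],[-3.8,0,0]],"gripper":[0,0,0,0]}';python3 -m creep '{"offset":[[0,-0.2,0.03],[0,-0.2,0.03],[0,-0.2,0.03],[0,-0.2,0.03]],"twist":[[4.2,0,-0.3],[4.2,0,-0.3],[4.2,0,0],[4.2,0,0]],"gripper":[0,0,0,0]}'
python3 - <<'E'
from h import *
st()
E
```

```text
time_s: 19.75
position: [0.5051, 0.0233, 0.0974]
eef_rot: [0.538, -0.538, -0.455, -0.463]
contact_force: [-1.2, 1.2, -1.1]
gripper_width: 0.0261
time_s: 20.08
position: [0.5043, 0.0179, 0.0998]
eef_rot: [-0.477, 0.469, 0.525, 0.527]
contact_force: [-0.3, -4.0, -3.0]
gripper_width: 0.0265
t 20.08 pos [0.5043 0.0179 0.0998] xax [ 0.01   0.106 -0.994] zax [-0.007  0.994  0.106] F [-0.3 -4.  -3. ] w 0.0265 q [ 0.65  0.7  -1.06  2.01  0.7   0.83  0.79]
```

```bash
python3 -m creep '{"offset":[[0,0.2,0.04],[0,0.2,0.04],[0,0.2,0.04],[0,0.2,0.04]],"twist":[[-4.2,0,-0.3],[-4.2,0,-0.3],[-4.2,0,0],[-3.8,0,0]],"gripper":[0,0,0,0]}';python3 -m creep '{"offset":[[0,-0.2,0.04],[0,-0.2,0.04],[0,-0.2,0.04],[0,-0.2,0.04]],"twist":[[4.2,0,-0.3],[4.2,0,-0.3],[4.2,0,0],[4.2,0,0]],"gripper":[0,0,0,0]}'
python3 - <<'E'
from h import *
st();cap("wrist","w10")
E
```

```text
time_s: 20.42
position: [0.5046, 0.0246, 0.1017]
eef_rot: [-0.534, 0.543, 0.447, 0.47]
contact_force: [0.4, 2.0, -15.7]
gripper_width: 0.0262
time_s: 20.75
position: [0.5029, 0.0186, 0.1044]
eef_rot: [-0.472, 0.475, 0.518, 0.532]
contact_force: [2.8, -3.9, -11.5]
gripper_width: 0.0262
t 20.75 pos [0.5029 0.0186 0.1044] xax [ 0.012  0.102 -0.995] zax [0.016 0.995 0.102] F [  2.8  -3.9 -11.5] w 0.0262 q [ 0.64  0.68 -1.05  2.01  0.69  0.83  0.78]
```

View pics/w10.png

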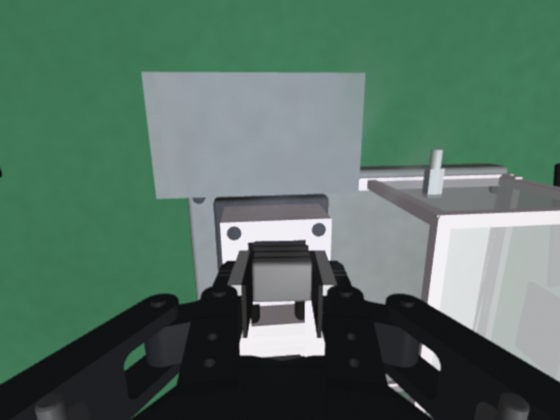

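A pull of 15.7 N appeared, so I'll check whether the nest rose or the bung slipped in the jaws.

```bash
python3 - <<'E'
from h import *
s=robot.sense()
for tag,pos in [("w9",[.5043,.0167,.0955]),("w10",s["position"])]:
    p,d,m=load(tag); C=cloud(m,d)
    print(tag,"top",np.median(C[278:295,268:295].reshape(-1,3),0).round(4),"man left", np.median(C[224:236,247:300].reshape(-1,3),0).round(4),"housing",np.median(C[100:180,200:340,2]).round(4),"corner px man", C[236,236].round(4), C[232,318].round(4))
E
```

```text
w9 top [0.5032 0.0157 0.0989] man left [0.4888 0.0155 0.0663] housing 0.0873 corner px man [ 0.4919 -0.0033  0.0663] [0.4904 0.039  0.0669]
w10 top [0.505  0.0181 0.1021] man left [0.4905 0.0176 0.0663] housing 0.0873 corner px man [ 0.4931 -0.0023  0.0667] [0.4931 0.0423 0.0668]
```

The nest is still seated (top at 66.3 mm). The bung rose 6 mm while the hand rose 16 mm, so it slipped about 10 mm in the pads. I'll level, regrip lower and rock more gently.

```bash
python3 -m creep '{"offset":[[0,0.15,-0.1],[0,0.15,-0.1],[0,0,0],[0,0,0],[0.1,-0.05,-0.4],[0,0,-0.4],[0,0,0],[0,0,0]],"twist":[[-3,0,0.3],[-2.9,0.5,0.3],[0,0,0],[0,0,0],[0,0,0.3],[0,0,0],[0,0,0],[0,0,0]],"gripper":[0,0,0.45,0.45,0.45,0.45,0.45,0.45]}'
python3 - <<'E'
from h import *
st();p,d,m=cap("wrist","w11"); C=cloud(m,d)
print("top",np.median(C[278:295,268:295].reshape(-1,3),0).round(4))
E
```

```text
time_s: 21.47
position: [0.5054, 0.0231, 0.0935]
eef_rot: [-0.497, 0.499, 0.498, 0.507]
contact_force: [-0.7, -0.7, -0.3]
gripper_width: 0.0384
t 21.47 pos [0.5054 0.0231 0.0935] xax [ 0.006  0.01  -1.   ] zax [0.01 1.   0.01] F [-0.7 -0.7 -0.3] w 0.0384 q [ 0.53  0.68 -0.98  2.01  0.75  0.86  0.69]
top [0.5034 0.0224 0.0991]
```

View pics/w11.png

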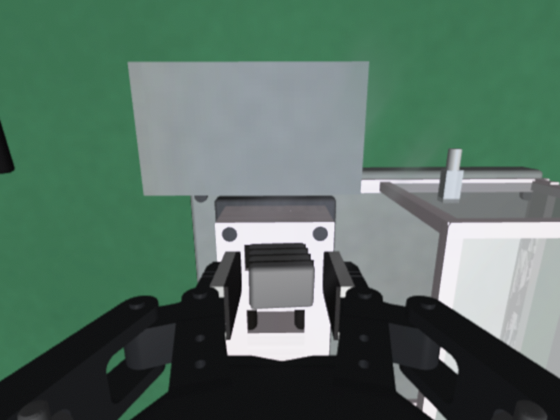

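```bash
python3 -m creep '{"offset":[[-0.1,-0.2,-0.35],[0,0,-0.25],[0,0,0],[0,0,0],[0,0,0],[0,0,0]],"twist":[[-0.6,0.3,0],[0,0,0],[0,0,0],[0,0,0],[0,0,0],[0,0,0]],"gripper":[0.45,0.45,0,0,0,0]}'
cat > rel.py <<'E'
from h import *
import sys
s=st(); p,d,m=cap("wrist",sys.argv[1]); C=cloud(m,d)
T=R.from_quat(s["eef_rot"]).inv()
P=np.median(C[278:293,270:292].reshape(-1,3),0); 
print("top",P.round(4),"tool",T.apply(P-s["position"]).round(4),"man z",np.median(C[226:236,250:305,2]).round(4))
E
python3 rel.py w12
```

```text
time_s: 22.02
position: [0.5045, 0.021, 0.0873]
eef_rot: [-0.497, 0.503, 0.497, 0.503]
contact_force: [0.3, 0.3, 0.2]
gripper_width: 0.0272
t 22.02 pos [0.5045 0.021  0.0873] xax [ 0.001 -0.    -1.   ] zax [ 0.012  1.    -0.   ] F [0.3 0.3 0.2] w 0.0272 q [ 0.52  0.68 -0.97  2.01  0.76  0.86  0.68]
top [0.4988 0.0204 0.0986] tool [-0.0113  0.0056 -0.0007] man z 0.0662
```

```bash
python3 -m creep '{"offset":[[0,-0.2,0],[0,-0.2,0.02],[0,0.2,0.02],[0,0.2,0.02],[0,0.2,0.02],[0,0.2,0.02]],"twist":[[4.3,0,0],[4.3,0,0],[-4.3,0,0],[-4.3,0,0],[-4.3,0,0],[-4.3,0,0]],"gripper":[0,0,0,0,0,0]}'
python3 rel.py w13
```

```text
time_s: 22.57
position: [0.5048, 0.0218, 0.0876]
eef_rot: [-0.525, 0.539, 0.456, 0.475]
contact_force: [0.5, 1.4, -15.4]
gripper_width: 0.0269
t 22.57 pos [0.5048 0.0218 0.0876] xax [ 0.002 -0.132 -0.991] zax [ 0.034  0.991 -0.132] F [  0.5   1.4 -15.4] w 0.0269 q [ 0.38  0.66 -0.88  2.    0.81  0.92  0.56]
top [0.4997 0.0225 0.0976] tool [-0.01    0.0051 -0.0008] man z 0.0662
```

View pics/w13.png

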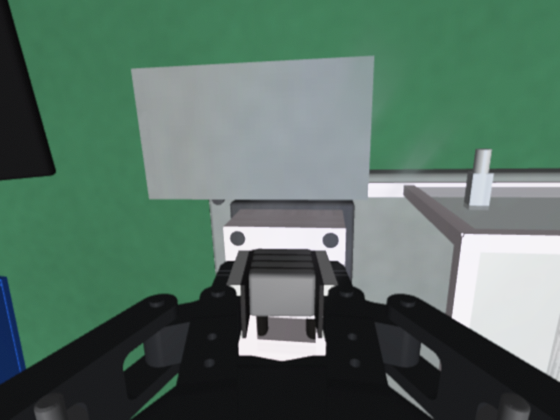

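```bash
python3 -m creep '{"offset":[[0,-0.2,0],[0,-0.2,0.02],[0,-0.2,0.02],[0,-0.2,0]],"twist":[[4.3,0,0],[4.3,0,0],[4.3,0,0],[4.3,0,0]],"gripper":[0,0,0,0]}'
python3 rel.py w14
python3 -m creep '{"offset":[[0,0.22,0],[0,0.22,0.02],[0,0.22,0.02],[0,0.2,0]],"twist":[[-4.3,0,-0.3],[-4.3,0,0],[-4.3,0,0],[-4.3,0,0]],"gripper":[0,0,0,0]}'
python3 rel.py w15
```

```text
time_s: 22.95
position: [0.5042, 0.0149, 0.0885]
eef_rot: [-0.457, 0.462, 0.534, 0.542]
contact_force: [-0.5, 2.6, -7.6]
gripper_width: 0.0269
t 22.95 pos [0.5042 0.0149 0.0885] xax [ 0.004  0.156 -0.988] zax [0.013 0.988 0.156] F [-0.5  2.6 -7.6] w 0.0269 q [ 0.68  0.73 -1.05  2.01  0.68  0.79  0.83]
top [0.4991 0.0124 0.0983] tool [-0.0101  0.005  -0.0009] man z 0.0661
time_s: 23.33
position: [0.5055, 0.0222, 0.0884]
eef_rot: [-0.521, 0.536, 0.457, 0.481]
contact_force: [-2.2, 3.5, -10.4]
gripper_width: 0.0265
t 23.33 pos [0.5055 0.0222 0.0884] xax [ 0.007 -0.119 -0.993] zax [ 0.04   0.992 -0.119] F [ -2.2   3.5 -10.4] w 0.0265 q [ 0.39  0.65 -0.87  2.    0.8   0.9   0.57]
top [0.5003 0.0228 0.0984] tool [-0.0101  0.005  -0.0008] man z 0.0662
```

No slip now, and the bung climbs with the hand. Continuing, lifting only in mid-swing.

```bash
python3 -m creep '{"offset":[[0,-0.2,0],[0,-0.2,0.04],[0,-0.2,0.04],[0,-0.2,0],[0,0.2,0],[0,0.2,0.04],[0,0.2,0.04],[0,0.2,0]],"twist":[[4.3,0.2,0.2],[4.3,0.2,0.2],[4.3,0,0.2],[4.3,0,0],[-4.3,0,0],[-4.3,0,0],[-4.3,0,0],[-4.3,0,0]],"gripper":[0,0,0,0,0,0,0,0]}'
python3 rel.py w16
python3 -m creep '{"offset":[[0,-0.2,0],[0,-0.2,0.04],[0,-0.2,0.04],[0,-0.2,0],[0,0.2,0],[0,0.2,0.04],[0,0.2,0.04],[0,0.2,0]],"twist":[[4.3,0.2,0.2],[4.3,0.2,0.2],[4.3,0,0.2],[4.3,0,0],[-4.3,0,0],[-4.3,0,0],[-4.3,0,0],[-4.3,0,0]],"gripper":[0,0,0,0,0,0,0,0]}'
python3 rel.py w17
```

```text
time_s: 24.05
position: [0.5054, 0.0202, 0.0917]
eef_rot: [-0.514, 0.529, 0.465, 0.489]
contact_force: [-2.2, 5.2, -9.5]
gripper_width: 0.0268
t 24.05 pos [0.5054 0.0202 0.0917] xax [ 0.007 -0.089 -0.996] zax [ 0.039  0.995 -0.089] F [-2.2  5.2 -9.5] w 0.0268 q [ 0.42  0.65 -0.89  2.    0.77  0.89  0.61]
top [0.5008 0.0202 0.1011] tool [-0.0095  0.0046 -0.001 ] man z 0.0663
time_s: 24.77
position: [0.5059, 0.0189, 0.0949]
eef_rot: [-0.505, 0.52, 0.475, 0.498]
contact_force: [-0.8, 6.4, -12.3]
gripper_width: 0.0269
t 24.77 pos [0.5059 0.0189 0.0949] xax [ 0.007 -0.051 -0.999] zax [ 0.038  0.998 -0.051] F [ -0.8   6.4 -12.3] w 0.0269 q [ 0.46  0.65 -0.9   2.    0.74  0.87  0.66]
top [0.5018 0.0186 0.1032] tool [-0.0083  0.0039 -0.0009] man z 0.0663
```

```bash
python3 -m creep '{"offset":[[0,0.22,0.02],[0,0.2,0],[0,-0.22,0],[0,-0.22,0.04],[0,-0.22,0.04],[0,-0.2,0],[0,0.22,0],[0,0.22,0.04],[0,0.22,0.04],[0,0.22,0]],"twist":[[-4.3,0.2,0.4],[-3,0.2,0.4],[4.1,0,0.4],[4.1,0,0.4],[4.1,0,0.4],[4,0,0],[-4.4,0,0],[-4.4,0,0],[-4.4,0,0],[-4.4,0,0]],"gripper":[0,0,0,0,0,0,0,0,0,0]}'
python3 rel.py w18
```

```text
time_s: 25.65
position: [0.5063, 0.0224, 0.0957]
eef_rot: [-0.538, 0.539, 0.455, 0.462]
contact_force: [-2.6, 4.8, -7.3]
gripper_width: 0.0267
t 25.65 pos [0.5063 0.0224 0.0957] xax [ 0.005 -0.16  -0.987] zax [ 0.009  0.987 -0.16 ] F [-2.6  4.8 -7.3] w 0.0267 q [ 0.34  0.64 -0.84  1.99  0.79  0.93  0.6 ]
top [0.5031 0.0226 0.1023] tool [-0.0066  0.0032 -0.001 ] man z 0.0662
```

```bash
python3 -m creep '{"offset":[[0,-0.2,0],[0,-0.22,0.04],[0,-0.22,0.04],[0,-0.22,0],[0,0.22,0],[0,0.22,0.04],[0,0.22,0.04],[0,0.22,0]],"twist":[[4.3,0,0.2],[4.3,0,0.2],[4.3,0,0],[4.3,0,0],[-4.3,0,0],[-4.3,0,0],[-4.3,0,0],[-4.3,0,0]],"gripper":[0,0,0,0,0,0,0,0]}'
python3 rel.py w19
python3 -m creep '{"offset":[[0,-0.2,0],[0,-0.22,0.04],[0,-0.22,0.04],[0,-0.22,0],[0,0.22,0],[0,0.22,0.04],[0,0.22,0.04],[0,0.22,0]],"twist":[[4.3,0,0.2],[4.3,0,0.2],[4.3,0,0],[4.3,0,0],[-4.4,0,0],[-4.4,0,0],[-4.4,0,0],[-4.4,0,0]],"gripper":[0,0,0,0,0,0,0,0]}'
python3 rel.py w20
```

```text
time_s: 26.37
position: [0.506, 0.02, 0.0985]
eef_rot: [-0.527, 0.528, 0.464, 0.477]
contact_force: [-2.5, 6.5, -11.1]
gripper_width: 0.0264
t 26.37 pos [0.506  0.02   0.0985] xax [ 0.011 -0.114 -0.993] zax [ 0.015  0.993 -0.114] F [ -2.5   6.5 -11.1] w 0.0264 q [ 0.39  0.63 -0.85  2.    0.76  0.89  0.64]
top [0.5035 0.0198 0.1038] tool [-0.0052  0.0024 -0.0008] man z 0.0663
time_s: 27.08
position: [0.506, 0.0186, 0.1018]
eef_rot: [0.518, -0.517, -0.472, -0.492]
contact_force: [-3.8, 8.0, -9.4]
gripper_width: 0.0266
t 27.08 pos [0.506  0.0186 0.1018] xax [ 0.02  -0.071 -0.997] zax [ 0.02   0.997 -0.071] F [-3.8  8.  -9.4] w 0.0266 q [ 0.43  0.62 -0.87  2.01  0.73  0.86  0.68]
top [0.5044 0.0182 0.1056] tool [-0.0038  0.0016 -0.0008] man z 0.0663
```

```bash
python3 -m creep '{"offset":[[0,0.35,0],[0,0.25,0],[0,-0.2,0],[0,-0.22,0.05],[0,-0.22,0.05],[0,-0.2,0],[0,0.24,0],[0,0.24,0.05],[0,0.24,0.05],[0,0.24,0]],"twist":[[-3,0.5,0.2],[-2,0.3,0.2],[4.1,0,0.2],[4.1,0,0],[4.1,0,0],[4.1,0,0],[-4.4,0,0],[-4.4,0,0],[-4.4,0,0],[-4.4,0,0]],"gripper":[0,0,0,0,0,0,0,0,0,0]}'
python3 rel.py w21
```

```text
time_s: 27.97
position: [0.5072, 0.022, 0.1052]
eef_rot: [-0.53, 0.533, 0.458, 0.474]
contact_force: [-4.4, 7.3, 10.5]
gripper_width: 0.0266
t 27.97 pos [0.5072 0.022  0.1052] xax [ 0.012 -0.131 -0.991] zax [ 0.019  0.991 -0.131] F [-4.4  7.3 10.5] w 0.0266 q [ 0.36  0.61 -0.83  1.99  0.74  0.91  0.65]
top [0.5065 0.0213 0.1072] tool [-0.0019  0.0006 -0.001 ] man z 0.0659
```

```bash
python3 -m creep '{"offset":[[0,-0.15,0.05],[0,-0.2,0.08],[0,-0.2,0.08],[0,-0.1,0.05]],"twist":[[4.2,0,0.2],[4.2,0,0],[4.2,0,0],[1,0,0]],"gripper":[0,0,0,0]}'
python3 rel.py w22
```

```text
time_s: 28.35
position: [0.5073, 0.0133, 0.1093]
eef_rot: [-0.476, 0.468, 0.522, 0.531]
contact_force: [-1.9, 4.5, -0.2]
gripper_width: 0.0268
t 28.35 pos [0.5073 0.0133 0.1093] xax [ 0.017  0.109 -0.994] zax [0.001 0.994 0.109] F [-1.9  4.5 -0.2] w 0.0268 q [ 0.62  0.65 -0.97  2.    0.61  0.8   0.89]
top [0.507  0.0122 0.1107] tool [-0.0015  0.0003 -0.0009] man z 0.0655
```

View pics/w22.png

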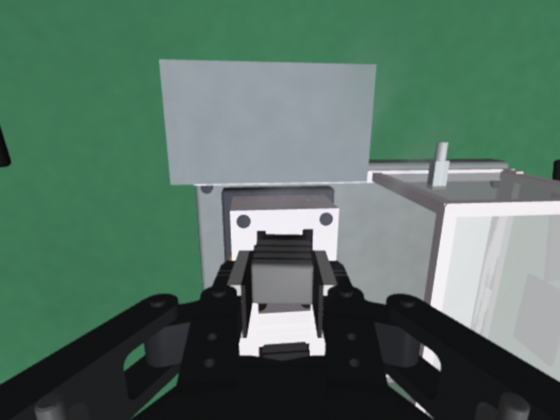

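The bung is up about 15 mm and the force has gone to zero, so it is free. I'll level it and lift out.

```bash
python3 -m creep '{"offset":[[0,0.3,0.1],[0,0.2,0.2],[0,0,0.4],[0,0,0.6]],"twist":[[-3,0.5,0],[-3,0.5,0],[0,0,0],[0,0,0]],"gripper":[0,0,0,0]}'
python3 rel.py w23
```

```text
time_s: 28.73
position: [0.5081, 0.0116, 0.1218]
eef_rot: [-0.492, 0.499, 0.501, 0.508]
contact_force: [0.1, 0.3, -0.6]
gripper_width: 0.0266
t 28.73 pos [0.5081 0.0116 0.1218] xax [-0.     0.018 -1.   ] zax [0.013 1.    0.018] F [ 0.1  0.3 -0.6] w 0.0266 q [ 0.54  0.61 -0.93  1.96  0.62  0.88  0.84]
top [0.5078 0.0105 0.1232] tool [-0.0014  0.0003 -0.0011] man z 0.0648
```

View pics/w23.png

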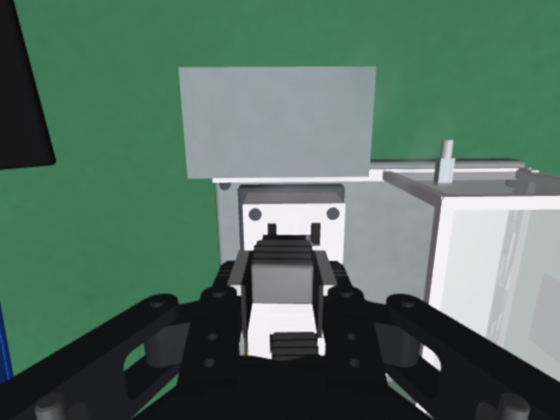

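Bung A is out. I'll lift it and take a fresh look at the bin on the way.

```bash
python3 -m creep '{"offset":[[0,0,2],[0,0,3],[0.5,-2,2],[1.3,-3.7,0],[1.3,-3.7,0],[1.3,-3.7,0],[1.3,-3.7,0],[1.3,-3.7,0],[1.3,-3.7,0],[1.3,-2.5,0]],"twist":[[-1,0,0],[0,0,0],[0,0,0],[0,0,0],[0,0,0],[0,0,0],[0,0,0],[0,0,0],[0,0,0],[0,0,0]],"gripper":[0,0,0,0,0,0,0,0,0,0]}'
python3 - <<'E'
from h import *
st(); cap("scene","s5"); cap("top","t5"); cap("wrist","w24")
E
```

```text
time_s: 29.62
position: [0.6011, -0.2745, 0.2004]
eef_rot: [-0.496, 0.496, 0.498, 0.509]
contact_force: [1.1, -0.0, 0.3]
gripper_width: 0.0266
t 29.62 pos [ 0.6011 -0.2745  0.2004] xax [ 0.011  0.015 -1.   ] zax [0.01  1.    0.015] F [ 1.1 -0.   0.3] w 0.0266 q [ 0.9   0.74 -0.96  1.46  0.61  1.25  1.44]
```

View pics/w24.png

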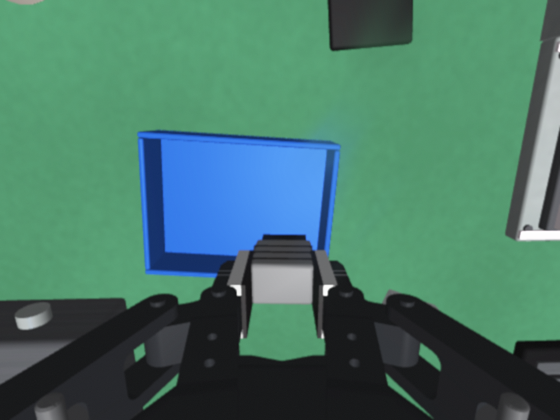

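View pics/s5.png

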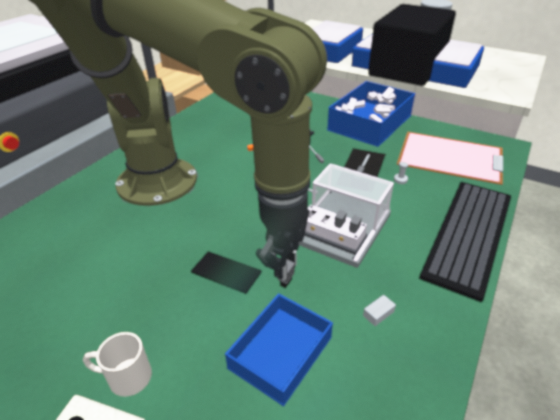

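```bash
python3 - <<'E'
from h import *
p,d,m=load("w24")
q=[atz(m,u,v,.05) for u,v in [(139,132),(340,145),(147,274)]]
for x in q: print(x.round(4))
print("c",((q[1]+q[2])/2).round(4)); st()
E
```

```text
[ 0.54  -0.392  0.05 ]
[ 0.5534 -0.2253  0.05  ]
[ 0.6687 -0.402   0.05  ]
c [ 0.611  -0.3136  0.05  ]
t 29.77 pos [ 0.6013 -0.2728  0.1996] xax [ 0.011  0.016 -1.   ] zax [0.012 1.    0.016] F [-0.3  0.7 -0.8] w 0.026 q [ 0.9   0.74 -0.96  1.46  0.6   1.25  1.44]
```

Bin centre is (0.611,-0.314) and measures 167 × 129 mm, as expected. Lowering bung A into its left part.

```bash
python3 -m creep '{"offset":[[0.5,0,-2.5],[0.4,0,-3],[0.3,0,-3],[0,0,-2.5],[0,0,-1],[0,0,0],[0,0,0]],"twist":[[-0.9,0.6,0],[0,0,0],[0,0,0],[0,0,0],[0,0,0],[0,0,0],[0,0,0]],"gripper":[0,0,0,0,0,0,0]}'
python3 - <<'E'
from h import *
st()
E
```

```text
time_s: 30.35
position: [0.6105, -0.2725, 0.0786]
eef_rot: [-0.497, 0.498, 0.498, 0.507]
contact_force: [-0.6, -0.2, 0.6]
gripper_width: 0.0263
t 30.35 pos [ 0.6105 -0.2725  0.0786] xax [ 0.008  0.01  -1.   ] zax [0.01 1.   0.01] F [-0.6 -0.2  0.6] w 0.0263 q [ 0.86  0.86 -0.88  1.57  0.73  1.06  1.34]
```

```bash
python3 -m creep '{"offset":[[0,0,-0.6],[0,0,-0.5],[0,0,0],[0,0,0],[0,0,0],[0,0,0],[0,0,2],[0,0,3.5],[0,0,3.5],[0,0,3]],"twist":[[0,0,0],[0,0,0],[0,0,0],[0,0,0],[0,0,0],[0,0,0],[0,0,0],[0,0,0],[0,0,0],[0,0,0]],"gripper":[0,0,0,0.5,0.5,0.5,0.55,0.55,0.55,0.55]}'
python3 - <<'E'
from h import *
st(); cap("wrist","w25")
E
```

```text
time_s: 31.18
position: [0.609, -0.272, 0.1907]
eef_rot: [-0.496, 0.498, 0.5, 0.507]
contact_force: [0.4, 0.7, -0.1]
gripper_width: 0.0466
t 31.18 pos [ 0.609  -0.272   0.1907] xax [ 0.005  0.013 -1.   ] zax [0.008 1.    0.013] F [ 0.4  0.7 -0.1] w 0.0466 q [ 0.88  0.76 -0.95  1.45  0.62  1.25  1.43]
```

View pics/w25.png

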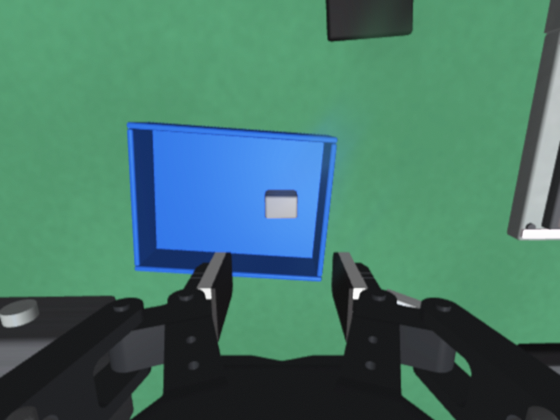

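Bung A stands in the bin at (281,205). Back for bung B at (0.580,0.019).

```bash
python3 -m creep '{"offset":[[0,2.5,1],[-0.4,3.7,0],[-0.5,3.7,0],[-0.5,3.7,0],[-0.5,3.7,0],[-0.5,3.7,0],[-0.5,3.7,0],[0,3,0],[0,0.5,0],[0,0,0]],"twist":[[-0.7,0,0],[0,0,0],[0,0,0],[0,0,0],[0,0,0],[0,0,0],[0,0,0],[0,0,0],[0,0,0],[0,0,0]],"gripper":[0.6,0.6,0.6,0.6,0.6,0.6,0.6,0.6,0.6,0.6]}'
python3 - <<'E'
from h import *
st()
E
```

```text
time_s: 32.07
position: [0.5811, 0.0201, 0.2163]
eef_rot: [-0.505, 0.497, 0.487, 0.51]
contact_force: [-0.1, -1.0, 0.1]
gripper_width: 0.0509
t 32.07 pos [0.5811 0.0201 0.2163] xax [ 0.031 -0.006 -1.   ] zax [ 0.015  1.    -0.006] F [-0.1 -1.   0.1] w 0.0509 q [ 0.51  0.59 -0.98  1.69  0.55  1.13  0.94]
```

```bash
python3 -m creep '{"offset":[[0,0,-2],[0,0,-2.5],[0,0,-2.5],[0,0,-1.5],[0,0,-0.5],[0,0,0],[0,0,0]],"twist":[[0.2,0.9,0.4],[0.2,0.9,0.5],[0,0,0],[0,0,0],[0,0,0],[0,0,0],[0,0,0]],"gripper":[0.6,0.6,0.6,0.6,0.6,0.6,0.6]}'
python3 - <<'E'
from h import *
st()
E
```

```text
time_s: 32.65
position: [0.5837, 0.0149, 0.125]
eef_rot: [-0.501, 0.5, 0.498, 0.501]
contact_force: [0.5, 0.5, 1.1]
gripper_width: 0.0509
t 32.65 pos [0.5837 0.0149 0.125 ] xax [ 0.004 -0.002 -1.   ] zax [ 0.003  1.    -0.002] F [0.5 0.5 1.1] w 0.0509 q [ 0.47  0.7  -0.91  1.77  0.65  1.    0.87]
```

```bash
python3 -m creep '{"offset":[[-0.2,0.2,-0.9],[-0.2,0.2,-1.1],[0,0,-1],[0,0,-0.7],[0,0,0],[0,0,0]],"twist":[[0.1,0.2,0],[0,0,0],[0,0,0],[0,0,0],[0,0,0],[0,0,0]],"gripper":[0.6,0.6,0.6,0.6,0.6,0.6]}'
python3 - <<'E'
from h import *
st()
E
```

```text
time_s: 33.15
position: [0.5809, 0.0183, 0.0872]
eef_rot: [-0.5, 0.5, 0.497, 0.502]
contact_force: [-0.4, -0.6, -0.2]
gripper_width: 0.0512
t 33.15 pos [0.5809 0.0183 0.0872] xax [ 0.005 -0.    -1.   ] zax [ 0.005  1.    -0.   ] F [-0.4 -0.6 -0.2] w 0.0512 q [ 0.45  0.74 -0.87  1.81  0.7   0.92  0.82]
```

```bash
python3 -m creep '{"offset":[[0,0.05,-0.15],[0,0,0],[0,0,0],[0,0,0],[0,0,0],[0,0,0],[0,0,0]],"twist":[[0,0.2,0],[0,0,0],[0,0,0],[0,0,0],[0,0,0],[0,0,0],[0,0,0]],"gripper":[0.6,0.6,0,0,0,0,0]}'
python3 rel.py w26
python3 -m creep '{"offset":[[0,-0.18,0],[0,-0.18,0.02],[0,0.2,0],[0,0.2,0.03],[0,0.2,0.03],[0,0.2,0]],"twist":[[4.3,0,0],[4.3,0,0],[-4.3,0,0],[-4.3,0,0],[-4.3,0,0],[-4.3,0,0]],"gripper":[0,0,0,0,0,0]}'
python3 rel.py w27
```

```text
time_s: 33.73
position: [0.5814, 0.0192, 0.0864]
eef_rot: [-0.5, 0.5, 0.498, 0.502]
contact_force: [0.1, 0.3, -1.1]
gripper_width: 0.0265
t 33.73 pos [0.5814 0.0192 0.0864] xax [ 0.002 -0.    -1.   ] zax [ 0.004  1.    -0.   ] F [ 0.1  0.3 -1.1] w 0.0265 q [ 0.44  0.74 -0.87  1.81  0.7   0.93  0.82]
top [0.5764 0.0186 0.0963] tool [-0.0099  0.005  -0.0007] man z 0.0663
time_s: 34.28
position: [0.5822, 0.0219, 0.0888]
eef_rot: [-0.529, 0.536, 0.458, 0.472]
contact_force: [1.0, 1.3, -7.4]
gripper_width: 0.0268
t 34.28 pos [0.5822 0.0219 0.0888] xax [ 0.005 -0.134 -0.991] zax [ 0.021  0.991 -0.134] F [ 1.   1.3 -7.4] w 0.0268 q [ 0.31  0.72 -0.79  1.8   0.76  0.99  0.71]
top [0.5774 0.0223 0.0982] tool [-0.0094  0.0047 -0.0009] man z 0.0663
```

```bash
python3 -m creep '{"offset":[[0,-0.2,0],[0,-0.2,0.04],[0,-0.2,0.04],[0,-0.2,0],[0,0.2,0],[0,0.22,0.04],[0,0.22,0.04],[0,0.2,0]],"twist":[[4.2,0,0.2],[4.2,0,0.2],[4.2,0,0],[4.2,0,0],[-4.5,0,0],[-4.5,0,0],[-4.5,0,0],[-4.4,0,0]],"gripper":[0,0,0,0,0,0,0,0]}'
python3 rel.py w28
python3 -m creep '{"offset":[[0,-0.2,0],[0,-0.2,0.04],[0,-0.2,0.04],[0,-0.2,0],[0,0.2,0],[0,0.22,0.04],[0,0.22,0.04],[0,0.2,0]],"twist":[[4.2,0,0.2],[4.2,0,0.2],[4.2,0,0],[4.2,0,0],[-4.5,0,0],[-4.5,0,0],[-4.5,0,0],[-4.4,0,0]],"gripper":[0,0,0,0,0,0,0,0]}'
python3 rel.py w29
```

```text
time_s: 35.0
position: [0.5824, 0.021, 0.0909]
eef_rot: [-0.53, 0.535, 0.457, 0.473]
contact_force: [0.6, 2.7, -9.5]
gripper_width: 0.027
t 35.0 pos [0.5824 0.021  0.0909] xax [ 0.01  -0.135 -0.991] zax [ 0.022  0.991 -0.135] F [ 0.6  2.7 -9.5] w 0.027 q [ 0.31  0.71 -0.78  1.8   0.76  0.98  0.71]
top [0.5784 0.0213 0.099 ] tool [-0.0081  0.0039 -0.0009] man z 0.0662
time_s: 35.72
position: [0.5826, 0.0206, 0.0932]
eef_rot: [-0.529, 0.531, 0.459, 0.477]
contact_force: [-0.8, 4.2, -3.9]
gripper_width: 0.0266
t 35.72 pos [0.5826 0.0206 0.0932] xax [ 0.015 -0.124 -0.992] zax [ 0.022  0.992 -0.123] F [-0.8  4.2 -3.9] w 0.0266 q [ 0.32  0.71 -0.78  1.81  0.75  0.97  0.73]
top [0.5796 0.0206 0.0997] tool [-0.0065  0.0029 -0.0009] man z 0.0662
```

```bash
python3 -m creep '{"offset":[[0,-0.2,-0.02],[0,-0.2,0.04],[0,-0.2,0.04],[0,-0.2,0],[0,0.2,-0.02],[0,0.22,0.04],[0,0.22,0.04],[0,0.2,0]],"twist":[[4.5,0.3,0.2],[4.5,0.3,0.2],[4.5,0,0],[4.5,0,0],[-4.8,0,0],[-4.8,0,0],[-4.8,0,0],[-4.8,0,0]],"gripper":[0,0,0,0,0,0,0,0]}'
python3 rel.py w30
python3 -m creep '{"offset":[[0,-0.2,-0.02],[0,-0.2,0.04],[0,-0.2,0.04],[0,-0.2,0],[0,0.2,-0.02],[0,0.22,0.04],[0,0.22,0.04],[0,0.2,0]],"twist":[[4.5,0.2,0.2],[4.5,0.2,0.2],[4.5,0,0],[4.5,0,0],[-4.8,0,0],[-4.8,0,0],[-4.8,0,0],[-4.8,0,0]],"gripper":[0,0,0,0,0,0,0,0]}'
python3 rel.py w31
```

```text
time_s: 36.43
position: [0.5823, 0.0182, 0.0952]
eef_rot: [-0.522, 0.528, 0.465, 0.482]
contact_force: [0.8, 4.9, -13.6]
gripper_width: 0.0266
t 36.43 pos [0.5823 0.0182 0.0952] xax [ 0.01  -0.103 -0.995] zax [ 0.025  0.994 -0.102] F [  0.8   4.9 -13.6] w 0.0266 q [ 0.34  0.7  -0.78  1.8   0.72  0.96  0.76]
top [0.5806 0.0179 0.099 ] tool [-0.0038  0.0016 -0.0008] man z 0.0662
time_s: 37.15
position: [0.5831, 0.0174, 0.0984]
eef_rot: [-0.514, 0.521, 0.472, 0.491]
contact_force: [-1.0, 5.5, -7.2]
gripper_width: 0.0265
t 37.15 pos [0.5831 0.0174 0.0984] xax [ 0.012 -0.073 -0.997] zax [ 0.027  0.997 -0.072] F [-1.   5.5 -7.2] w 0.0265 q [ 0.36  0.7  -0.79  1.8   0.7   0.95  0.79]
top [0.5826 0.0166 0.0998] tool [-0.0014  0.0005 -0.0008] man z 0.0663
```

The pivot has drifted about 4 mm in -y, which presses the bung against one grip. I'll regrip, centred, and print the pivot drift on each check.

```bash
cat >> rel.py <<'E'
x=R.from_quat(s["eef_rot"]).apply([1,0,0]); h=s["position"][2]-.061
print("tilt deg",np.degrees(np.arcsin(x[1])).round(1),"h cm",round(h*100,2),"pivot y",round(s["position"][1]+h*x[1]/-x[2],4),"lat cm per 4.3deg",round(h*7.5,3))
E
python3 -m creep '{"offset":[[0,-0.1,-0.1],[0,-0.05,-0.1],[0,0,0],[0,0,0],[0,0.15,-0.3],[-0.1,0.15,-0.4],[0,0,-0.3],[0,0,0],[0,0,0]],"twist":[[2.2,0.4,0.7],[2,0.3,0.7],[0,0,0],[0,0,0],[0,0,0],[0,0,0],[0,0,0],[0,0,0],[0,0,0]],"gripper":[0,0,0.4,0.4,0.4,0.4,0.4,0.4,0.4]}'
python3 rel.py w32
```

```text
time_s: 37.95
position: [0.5831, 0.0153, 0.0877]
eef_rot: [0.502, -0.497, -0.5, -0.501]
contact_force: [0.3, 0.1, -0.2]
gripper_width: 0.034
t 37.95 pos [0.5831 0.0153 0.0877] xax [ 0.005  0.003 -1.   ] zax [-0.004  1.     0.003] F [ 0.3  0.1 -0.2] w 0.034 q [ 0.43  0.73 -0.83  1.81  0.67  0.91  0.87]
top [0.5774 0.0142 0.0989] tool [-0.0112  0.0057 -0.001 ] man z 0.0663
tilt deg 0.1 h cm 2.67 pivot y 0.0153 lat cm per 4.3deg 0.2
```

View pics/w32.png

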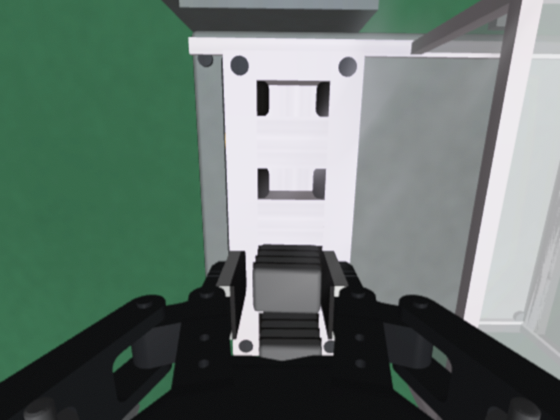

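```bash
python3 -m creep '{"offset":[[-0.15,0.4,-0.15],[0,0,0],[0,0,0],[0,0,0],[0,0,0],[0,0,0]],"twist":[[0,0.2,-0.2],[0,0,0],[0,0,0],[0,0,0],[0,0,0],[0,0,0]],"gripper":[0.45,0.45,0,0,0,0]}'
python3 rel.py w33
python3 -m creep '{"offset":[[0,-0.2,0],[0,-0.2,0],[0,0.2,0],[0,0.21,0.03],[0,0.21,0.03],[0,0.21,0]],"twist":[[4.3,0,0],[4.3,0,0],[-4.3,0,0],[-4.3,0,0],[-4.3,0,0],[-4.3,0,0]],"gripper":[0,0,0,0,0,0]}'
python3 rel.py w34
```

```text
time_s: 38.5
position: [0.5813, 0.0183, 0.0861]
eef_rot: [0.501, -0.5, -0.5, -0.5]
contact_force: [0.5, -0.0, -0.6]
gripper_width: 0.0271
t 38.5 pos [0.5813 0.0183 0.0861] xax [ 0.001 -0.001 -1.   ] zax [-0.001  1.    -0.001] F [ 0.5 -0.  -0.6] w 0.0271 q [ 0.42  0.73 -0.83  1.81  0.67  0.91  0.86]
top [0.575  0.0175 0.0988] tool [-0.0126  0.0063 -0.0009] man z 0.0662
tilt deg -0.1 h cm 2.51 pivot y 0.0183 lat cm per 4.3deg 0.188
time_s: 39.05
position: [0.5821, 0.0218, 0.0867]
eef_rot: [-0.529, 0.535, 0.461, 0.471]
contact_force: [0.9, 0.5, -7.8]
gripper_width: 0.0271
t 39.05 pos [0.5821 0.0218 0.0867] xax [ 0.003 -0.133 -0.991] zax [ 0.017  0.991 -0.133] F [ 0.9  0.5 -7.8] w 0.0271 q [ 0.29  0.71 -0.74  1.8   0.73  0.97  0.74]
top [0.5762 0.0226 0.0982] tool [-0.0115  0.0058 -0.0009] man z 0.0662
tilt deg -7.6 h cm 2.57 pivot y 0.0183 lat cm per 4.3deg 0.193
```

```bash
python3 -m creep '{"offset":[[0,-0.19,0],[0,-0.2,0.04],[0,-0.2,0.04],[0,-0.2,0]],"twist":[[4.2,0,0.2],[4.2,0,0.2],[4.2,0,0],[4.2,0,0]],"gripper":[0,0,0,0]}'
python3 rel.py w35
python3 -m creep '{"offset":[[0,0.2,0],[0,0.22,0.04],[0,0.22,0.04],[0,0.21,0]],"twist":[[-4.3,0,0],[-4.3,0,0],[-4.3,0,0],[-4.3,0,0]],"gripper":[0,0,0,0]}'
python3 rel.py w36
```

```text
time_s: 39.43
position: [0.5812, 0.0149, 0.0882]
eef_rot: [-0.465, 0.458, 0.536, 0.534]
contact_force: [1.6, 0.9, -12.4]
gripper_width: 0.027
t 39.43 pos [0.5812 0.0149 0.0882] xax [ 0.004  0.146 -0.989] zax [-0.009  0.989  0.146] F [  1.6   0.9 -12.4] w 0.027 q [ 0.56  0.76 -0.91  1.81  0.59  0.86  0.99]
top [0.5755 0.0125 0.0992] tool [-0.0113  0.0057 -0.0007] man z 0.0663
tilt deg 8.4 h cm 2.72 pivot y 0.019 lat cm per 4.3deg 0.204
time_s: 39.82
position: [0.5818, 0.0226, 0.0877]
eef_rot: [-0.531, 0.534, 0.461, 0.469]
contact_force: [-3.7, -1.2, 2.1]
gripper_width: 0.0268
t 39.82 pos [0.5818 0.0226 0.0877] xax [ 0.005 -0.134 -0.991] zax [ 0.011  0.991 -0.134] F [-3.7 -1.2  2.1] w 0.0268 q [ 0.29  0.71 -0.74  1.8   0.73  0.96  0.75]
top [0.5763 0.0233 0.0989] tool [-0.0112  0.0055 -0.0009] man z 0.0664
tilt deg -7.7 h cm 2.67 pivot y 0.019 lat cm per 4.3deg 0.2
```

No slip and the pivot is centred. Continuing with slightly more lift.

```bash
python3 -m creep '{"offset":[[0,-0.2,0],[0,-0.21,0.06],[0,-0.21,0.06],[0,-0.21,0],[0,0.21,0],[0,0.22,0.06],[0,0.22,0.06],[0,0.21,0]],"twist":[[4.2,0,0.1],[4.2,0,0.1],[4.2,0,0],[4.2,0,0],[-4.3,0,0],[-4.3,0,0],[-4.3,0,0],[-4.3,0,0]],"gripper":[0,0,0,0,0,0,0,0]}'
python3 rel.py w37
python3 -m creep '{"offset":[[0,-0.2,0],[0,-0.21,0.06],[0,-0.21,0.06],[0,-0.21,0],[0,0.22,0],[0,0.23,0.06],[0,0.23,0.06],[0,0.22,0]],"twist":[[4.2,0,0.1],[4.2,0,0.1],[4.2,0,0],[4.2,0,0],[-4.3,0,0],[-4.3,0,0],[-4.3,0,0],[-4.3,0,0]],"gripper":[0,0,0,0,0,0,0,0]}'
python3 rel.py w38
```

```text
time_s: 40.53
position: [0.5823, 0.0211, 0.0901]
eef_rot: [-0.53, 0.532, 0.46, 0.473]
contact_force: [-1.4, 1.3, -1.2]
gripper_width: 0.0269
t 40.53 pos [0.5823 0.0211 0.0901] xax [ 0.01  -0.129 -0.992] zax [ 0.016  0.991 -0.129] F [-1.4  1.3 -1.2] w 0.0269 q [ 0.29  0.7  -0.73  1.81  0.72  0.95  0.75]
top [0.5773 0.0216 0.1006] tool [-0.0104  0.005  -0.0009] man z 0.0663
tilt deg -7.4 h cm 2.91 pivot y 0.0173 lat cm per 4.3deg 0.218
time_s: 41.25
position: [0.582, 0.0206, 0.0926]
eef_rot: [-0.526, 0.528, 0.463, 0.48]
contact_force: [-0.9, 1.7, -7.4]
gripper_width: 0.0271
t 41.25 pos [0.582  0.0206 0.0926] xax [ 0.014 -0.111 -0.994] zax [ 0.02   0.994 -0.11 ] F [-0.9  1.7 -7.4] w 0.0271 q [ 0.3   0.69 -0.73  1.81  0.71  0.94  0.77]
top [0.5772 0.0209 0.1017] tool [-0.0092  0.0046 -0.0008] man z 0.0663
tilt deg -6.4 h cm 3.16 pivot y 0.0171 lat cm per 4.3deg 0.237
```

```bash
python3 -m creep '{"offset":[[0,-0.1,0],[0,-0.21,0.06],[0,-0.22,0.06],[0,-0.22,0],[0,0.24,0],[0,0.25,0.06],[0,0.25,0.06],[0,0.25,0]],"twist":[[4.0,0.4,0.1],[4.1,0.3,0.1],[4.1,0,0],[4.1,0,0],[-4.4,0,0],[-4.4,0,0],[-4.4,0,0],[-4.4,0,0]],"gripper":[0,0,0,0,0,0,0,0]}'
python3 rel.py w39
python3 -m creep '{"offset":[[0,-0.2,0],[0,-0.22,0.06],[0,-0.22,0.06],[0,-0.22,0],[0,0.24,0],[0,0.25,0.06],[0,0.25,0.06],[0,0.25,0]],"twist":[[4.2,0,0.1],[4.2,0,0.1],[4.2,0,0],[4.2,0,0],[-4.4,0,0],[-4.4,0,0],[-4.4,0,0],[-4.4,0,0]],"gripper":[0,0,0,0,0,0,0,0]}'
python3 rel.py w40
```

```text
time_s: 41.97
position: [0.5826, 0.0198, 0.0959]
eef_rot: [-0.521, 0.528, 0.466, 0.483]
contact_force: [-2.4, 2.9, -1.7]
gripper_width: 0.0265
t 41.97 pos [0.5826 0.0198 0.0959] xax [ 0.008 -0.1   -0.995] zax [ 0.025  0.995 -0.1  ] F [-2.4  2.9 -1.7] w 0.0265 q [ 0.31  0.69 -0.73  1.8   0.68  0.94  0.79]
top [0.5789 0.0197 0.1034] tool [-0.0075  0.0035 -0.0009] man z 0.0663
tilt deg -5.8 h cm 3.49 pivot y 0.0162 lat cm per 4.3deg 0.262
time_s: 42.68
position: [0.5822, 0.0191, 0.0995]
eef_rot: [-0.514, 0.521, 0.471, 0.492]
contact_force: [-1.7, 5.0, -7.7]
gripper_width: 0.0265
t 42.68 pos [0.5822 0.0191 0.0995] xax [ 0.014 -0.071 -0.997] zax [ 0.029  0.997 -0.071] F [-1.7  5.  -7.7] w 0.0265 q [ 0.34  0.68 -0.74  1.81  0.66  0.92  0.82]
top [0.5795 0.0187 0.1053] tool [-0.0057  0.0026 -0.0009] man z 0.0663
tilt deg -4.1 h cm 3.85 pivot y 0.0164 lat cm per 4.3deg 0.289
```

```bash
python3 -m creep '{"offset":[[0,0.4,0],[0,0.3,0],[0,-0.24,0],[0,-0.25,0.06],[0,-0.25,0.06],[0,-0.24,0],[0,0.28,0],[0,0.28,0.06],[0,0.28,0.06],[0,0.28,0]],"twist":[[-3,0.5,0.4],[-2,0.3,0.4],[4.1,0,0.3],[4.1,0,0.3],[4.1,0,0],[4.1,0,0],[-4.4,0,0],[-4.4,0,0],[-4.4,0,0],[-4.4,0,0]],"gripper":[0,0,0,0,0,0,0,0,0,0]}'
python3 rel.py w41
```

```text
time_s: 43.57
position: [0.5837, 0.0217, 0.1043]
eef_rot: [-0.532, 0.533, 0.461, 0.47]
contact_force: [-2.0, 2.6, 1.0]
gripper_width: 0.027
t 43.57 pos [0.5837 0.0217 0.1043] xax [ 0.007 -0.133 -0.991] zax [ 0.01   0.991 -0.133] F [-2.   2.6  1. ] w 0.027 q [ 0.27  0.68 -0.71  1.79  0.68  0.97  0.8 ]
top [0.5818 0.0215 0.1085] tool [-0.0041  0.0018 -0.0008] man z 0.0659
tilt deg -7.7 h cm 4.33 pivot y 0.0159 lat cm per 4.3deg 0.325
```

```bash
python3 -m creep '{"offset":[[0,-0.15,0.05],[0,-0.2,0.08],[0,-0.2,0.08],[0,-0.2,0.05]],"twist":[[4.2,0,0],[4.2,0,0],[4.2,0,0],[2,0,0]],"gripper":[0,0,0,0]}'
python3 rel.py w42
```

```text
time_s: 43.95
position: [0.5838, 0.0116, 0.1084]
eef_rot: [-0.471, 0.464, 0.528, 0.532]
contact_force: [-1.9, 2.3, -1.1]
gripper_width: 0.0266
t 43.95 pos [0.5838 0.0116 0.1084] xax [ 0.011  0.125 -0.992] zax [-0.003  0.992  0.125] F [-1.9  2.3 -1.1] w 0.0266 q [ 0.53  0.71 -0.86  1.79  0.53  0.87  1.04]
top [0.5822 0.0102 0.1118] tool [-0.0036  0.0016 -0.0009] man z 0.0653
tilt deg 7.2 h cm 4.74 pivot y 0.0176 lat cm per 4.3deg 0.356
```

Bung B is up about 16 mm with the force gone. Levelling, lifting out and carrying it to the bin.

```bash
python3 -m creep '{"offset":[[0,0.3,0.1],[0,0.25,0.2],[0,0,0.4],[0,0,0.6]],"twist":[[-3.5,0.3,0],[-3.5,0.3,0],[0,0,0],[0,0,0]],"gripper":[0,0,0,0]}'
python3 rel.py w43
```

```text
time_s: 44.33
position: [0.5841, 0.0121, 0.1203]
eef_rot: [-0.492, 0.496, 0.504, 0.508]
contact_force: [-0.3, -0.0, -0.1]
gripper_width: 0.0267
t 44.33 pos [0.5841 0.0121 0.1203] xax [-0.     0.022 -1.   ] zax [0.008 1.    0.022] F [-0.3 -0.  -0.1] w 0.0267 q [ 0.44  0.68 -0.81  1.77  0.56  0.94  0.96]
top [0.5826 0.011  0.1239] tool [-0.0036  0.0015 -0.0011] man z 0.0456
tilt deg 1.3 h cm 5.93 pivot y 0.0134 lat cm per 4.3deg 0.445
```

View pics/w43.png

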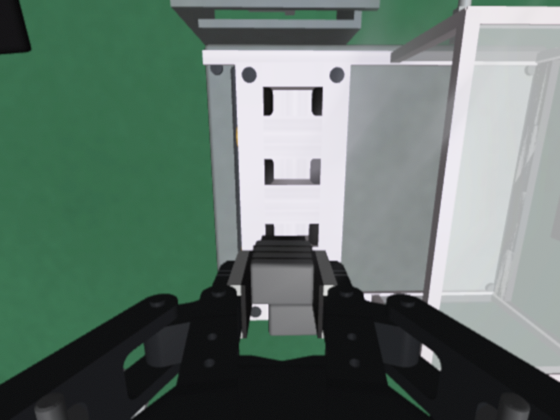

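```bash
python3 -m creep '{"offset":[[0,0,2],[0,0,3],[0,-2,2],[0.3,-3.7,0],[0.3,-3.7,0],[0.3,-3.7,0],[0.3,-3.7,0],[0.3,-3.7,0],[0.3,-3.7,0],[0.3,-3.7,0]],"twist":[[-1.2,0,0],[0,0,0],[0,0,0],[0,0,0],[0,0,0],[0,0,0],[0,0,0],[0,0,0],[0,0,0],[0,0,0]],"gripper":[0,0,0,0,0,0,0,0,0,0]}'
python3 -m creep '{"offset":[[0.3,-3.5,0],[0,-2.5,0],[0,-1,0],[0,0,0],[0,0,0]],"twist":[[0,0,0],[0,0,0],[0,0,0],[0,0,0],[0,0,0]],"gripper":[0,0,0,0,0]}'
python3 - <<'E'
from h import *
st(); cap("wrist","w44")
E
```

```text
time_s: 45.22
position: [0.6042, -0.2816, 0.2003]
eef_rot: [-0.499, 0.491, 0.501, 0.509]
contact_force: [-0.0, -0.4, 0.0]
gripper_width: 0.0263
time_s: 45.63
position: [0.5998, -0.3755, 0.1978]
eef_rot: [-0.493, 0.495, 0.495, 0.516]
contact_force: [-1.0, 0.6, 0.6]
gripper_width: 0.0264
t 45.63 pos [ 0.5998 -0.3755  0.1978] xax [ 0.019  0.022 -1.   ] zax [0.022 1.    0.022] F [-1.   0.6  0.6] w 0.0264 q [ 0.95  0.78 -0.84  1.32  0.55  1.28  1.65]
```

View pics/w44.png

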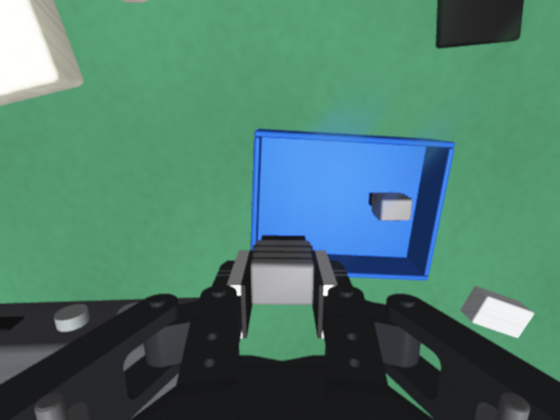

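```bash
python3 - <<'E'
from h import *
p,d,m=load("w44")
q=[atz(m,u,v,.05) for u,v in [(257,131),(453,144),(427,278)]]
for x in q: print(x.round(4))
print("c",((q[0]+q[2])/2).round(4)); st()
E
```

```text
[ 0.54   -0.3916  0.05  ]
[ 0.5544 -0.227   0.05  ]
[ 0.6794 -0.236   0.05  ]
c [ 0.6097 -0.3138  0.05  ]
t 45.68 pos [ 0.5997 -0.3753  0.1978] xax [ 0.018  0.021 -1.   ] zax [0.021 1.    0.022] F [-0.4  0.4 -1.2] w 0.027 q [ 0.95  0.77 -0.84  1.32  0.55  1.28  1.65]
```

```bash
python3 -m creep '{"offset":[[0.4,0.8,-2.5],[0.3,0.8,-3],[0,0.3,-3],[0,0,-2.5],[0,0,-1],[0,0,0],[0,0,0]],"twist":[[-1,0.9,0.5],[0,0,0.5],[0,0,0],[0,0,0],[0,0,0],[0,0,0],[0,0,0]],"gripper":[0,0,0,0,0,0,0]}'
python3 - <<'E'
from h import *
st()
E
```

```text
time_s: 46.27
position: [0.6111, -0.3388, 0.0802]
eef_rot: [0.504, -0.491, -0.503, -0.501]
contact_force: [-0.5, -0.1, 0.4]
gripper_width: 0.0267
t 46.27 pos [ 0.6111 -0.3388  0.0802] xax [ 0.011  0.01  -1.   ] zax [-0.016  1.     0.009] F [-0.5 -0.1  0.4] w 0.0267 q [ 0.88  0.87 -0.79  1.48  0.65  1.06  1.54]
```

```bash
python3 -m creep '{"offset":[[0,-0.9,-0.6],[0,-0.8,-0.5],[0,0,0],[0,0,0]],"twist":[[-0.3,0.3,0],[0,0,0],[0,0,0],[0,0,0]],"gripper":[0,0,0,0]}'
python3 -m creep '{"offset":[[0,0,0],[0,0,0],[0,0,0],[0,0,0],[0,0,2],[0,0,3.5],[0,0,3.5],[0,0,3]],"twist":[[0,0,0],[0,0,0],[0,0,0],[0,0,0],[0,0,0],[0,0,0],[0,0,0],[0,0,0]],"gripper":[0.5,0.5,0.5,0.5,0.55,0.55,0.55,0.55]}'
python3 - <<'E'
from h import *
st(); cap("wrist","w45")
E
```

```text
time_s: 46.6
position: [0.6141, -0.3572, 0.0739]
eef_rot: [0.507, -0.492, -0.501, -0.499]
contact_force: [0.9, 0.4, 0.1]
gripper_width: 0.0267
time_s: 47.27
position: [0.6095, -0.3572, 0.1911]
eef_rot: [-0.503, 0.494, 0.505, 0.498]
contact_force: [1.2, -0.2, 0.1]
gripper_width: 0.0472
t 47.27 pos [ 0.6095 -0.3572  0.1911] xax [ 0.001  0.007 -1.   ] zax [-0.016  1.     0.007] F [ 1.2 -0.2  0.1] w 0.0472 q [ 0.9   0.78 -0.83  1.32  0.57  1.28  1.65]
```

View pics/w45.png

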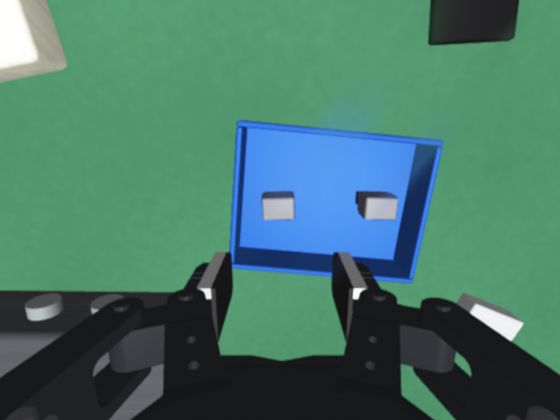

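Two bungs now stand in the bin at (279,205) and (380,205). On to bung C at (0.6175,0.0185).

```bash
python3 -m creep '{"offset":[[0,2.5,1],[0.1,3.7,0],[0.1,3.7,0],[0.1,3.7,0],[0.1,3.7,0],[0.1,3.7,0],[0.1,3.7,0],[0.1,3.7,0],[0.1,3.7,0],[0.1,3,0]],"twist":[[-0.4,0,-0.5],[0,0,-0.5],[0,0,0],[0,0,0],[0,0,0],[0,0,0],[0,0,0],[0,0,0],[0,0,0],[0,0,0]],"gripper":[0.6,0.6,0.6,0.6,0.6,0.6,0.6,0.6,0.6,0.6]}'
python3 -m creep '{"offset":[[0,1.5,-1],[0,0,-2],[0,0,-2],[0,0,-1],[0,0,0],[0,0,0]],"twist":[[0,0.5,0],[0,0.5,0],[0,0,0],[0,0,0],[0,0,0],[0,0,0]],"gripper":[0.6,0.6,0.6,0.6,0.6,0.6]}'
python3 - <<'E'
from h import *
st()
E
```

```text
time_s: 48.15
position: [0.6186, -0.0033, 0.2136]
eef_rot: [-0.503, 0.503, 0.486, 0.507]
contact_force: [0.6, -0.2, 0.5]
gripper_width: 0.0512
time_s: 48.65
position: [0.6176, 0.028, 0.1551]
eef_rot: [0.503, -0.5, -0.495, -0.501]
contact_force: [0.3, -0.3, 0.4]
gripper_width: 0.0514
t 48.65 pos [0.6176 0.028  0.1551] xax [ 0.009 -0.007 -1.   ] zax [ 0.003  1.    -0.007] F [ 0.3 -0.3  0.4] w 0.0514 q [ 0.38  0.68 -0.81  1.65  0.56  1.06  0.97]
```

```bash
python3 -m creep '{"offset":[[0,-0.4,-1],[0,-0.4,-1.3],[0,0,-1],[0,0,0],[0,0,0]],"twist":[[0.4,0.5,0],[0,0,0],[0,0,0],[0,0,0],[0,0,0]],"gripper":[0.6,0.6,0.6,0.6,0.6]}'
python3 - <<'E'
from h import *
st()
E
```

```text
time_s: 49.07
position: [0.6189, 0.0161, 0.1207]
eef_rot: [-0.499, 0.501, 0.498, 0.502]
contact_force: [0.1, -0.7, 0.4]
gripper_width: 0.0513
t 49.07 pos [0.6189 0.0161 0.1207] xax [ 0.002  0.    -1.   ] zax [0.007 1.    0.   ] F [ 0.1 -0.7  0.4] w 0.0513 q [ 0.39  0.72 -0.79  1.68  0.59  1.    0.96]
```

```bash
python3 -m creep '{"offset":[[-0.1,0.2,-0.9],[0,0.1,-1.1],[0,0,-0.8],[0,0,-0.6],[0,0,0],[0,0,0]],"twist":[[0,0.1,0.2],[0,0,0],[0,0,0],[0,0,0],[0,0,0],[0,0,0]],"gripper":[0.6,0.6,0.6,0.6,0.6,0.6]}'
python3 rel.py w46
```

```text
time_s: 49.57
position: [0.6176, 0.0196, 0.0829]
eef_rot: [-0.499, 0.501, 0.499, 0.501]
contact_force: [0.7, 0.3, 0.3]
gripper_width: 0.0513
t 49.57 pos [0.6176 0.0196 0.0829] xax [-0.  0. -1.] zax [0.004 1.    0.   ] F [0.7 0.3 0.3] w 0.0513 q [ 0.37  0.76 -0.76  1.71  0.63  0.94  0.92]
top [0.611  0.0188 0.096 ] tool [-0.0131  0.0066 -0.0008] man z 0.0663
tilt deg 0.0 h cm 2.19 pivot y 0.0196 lat cm per 4.3deg 0.164
```

View pics/w46.png

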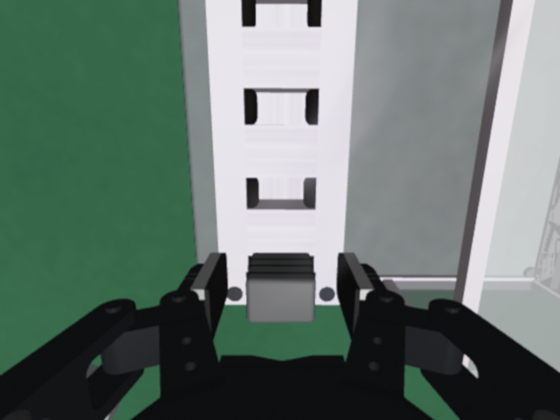

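```bash
python3 -m creep '{"offset":[[0,-0.05,0.25],[0,0,0],[0,0,0],[0,0,0],[0,0,0],[0,0,0],[0,0,0]],"twist":[[0,0,0],[0,0,0],[0,0,0],[0,0,0],[0,0,0],[0,0,0],[0,0,0]],"gripper":[0.6,0.6,0,0,0,0,0]}'
python3 rel.py w47
python3 -m creep '{"offset":[[0,-0.19,0],[0,-0.19,0],[0,0.19,0],[0,0.2,0.03],[0,0.2,0.03],[0,0.2,0]],"twist":[[4.3,0,0],[4.3,0,0],[-4.3,0,0],[-4.3,0,0],[-4.3,0,0],[-4.3,0,0]],"gripper":[0,0,0,0,0,0]}'
python3 rel.py w48
```

```text
time_s: 50.2
position: [0.6183, 0.019, 0.0873]
eef_rot: [-0.5, 0.5, 0.499, 0.501]
contact_force: [-0.4, -0.5, -0.5]
gripper_width: 0.0269
t 50.2 pos [0.6183 0.019  0.0873] xax [ 0.002  0.    -1.   ] zax [0.004 1.    0.   ] F [-0.4 -0.5 -0.5] w 0.0269 q [ 0.37  0.75 -0.77  1.71  0.63  0.94  0.93]
top [0.6139 0.0183 0.0963] tool [-0.0091  0.0044 -0.0006] man z 0.0663
tilt deg 0.0 h cm 2.63 pivot y 0.019 lat cm per 4.3deg 0.197
time_s: 50.75
position: [0.6193, 0.0219, 0.09]
eef_rot: [-0.529, 0.536, 0.459, 0.472]
contact_force: [0.6, 1.2, -8.8]
gripper_width: 0.0271
t 50.75 pos [0.6193 0.0219 0.09  ] xax [ 0.005 -0.135 -0.991] zax [ 0.019  0.991 -0.135] F [ 0.6  1.2 -8.8] w 0.0271 q [ 0.25  0.73 -0.68  1.7   0.69  1.    0.81]
top [0.6151 0.0222 0.0984] tool [-0.0084  0.0041 -0.0009] man z 0.0662
tilt deg -7.7 h cm 2.9 pivot y 0.0179 lat cm per 4.3deg 0.217
```

```bash
python3 -m creep '{"offset":[[0,-0.18,0],[0,-0.2,0.04],[0,-0.2,0.04],[0,-0.2,0],[0,0.22,0],[0,0.23,0.04],[0,0.23,0.04],[0,0.22,0]],"twist":[[4.2,0,0.1],[4.2,0,0.1],[4.2,0,0],[4.2,0,0],[-4.4,0,0],[-4.4,0,0],[-4.4,0,0],[-4.4,0,0]],"gripper":[0,0,0,0,0,0,0,0]}'
python3 rel.py w49
python3 -m creep '{"offset":[[0,-0.18,0],[0,-0.2,0.04],[0,-0.2,0.04],[0,-0.2,0],[0,0.22,0],[0,0.24,0.04],[0,0.24,0.04],[0,0.23,0]],"twist":[[4.2,0,0.1],[4.2,0,0.1],[4.2,0,0],[4.2,0,0],[-4.4,0,0],[-4.4,0,0],[-4.4,0,0],[-4.4,0,0]],"gripper":[0,0,0,0,0,0,0,0]}'
python3 rel.py w50
```

```text
time_s: 51.47
position: [0.6195, 0.0212, 0.0916]
eef_rot: [-0.53, 0.536, 0.457, 0.473]
contact_force: [1.6, 2.0, -5.4]
gripper_width: 0.027
t 51.47 pos [0.6195 0.0212 0.0916] xax [ 0.008 -0.135 -0.991] zax [ 0.022  0.991 -0.135] F [ 1.6  2.  -5.4] w 0.027 q [ 0.25  0.73 -0.68  1.7   0.69  0.99  0.82]
top [0.6159 0.0214 0.099 ] tool [-0.0073  0.0036 -0.0009] man z 0.0663
tilt deg -7.8 h cm 3.06 pivot y 0.017 lat cm per 4.3deg 0.23
time_s: 52.18
position: [0.62, 0.0207, 0.0946]
eef_rot: [-0.528, 0.533, 0.458, 0.478]
contact_force: [-1.5, 3.6, -1.1]
gripper_width: 0.0266
t 52.18 pos [0.62   0.0207 0.0946] xax [ 0.013 -0.124 -0.992] zax [ 0.025  0.992 -0.124] F [-1.5  3.6 -1.1] w 0.0266 q [ 0.25  0.72 -0.67  1.7   0.68  0.98  0.83]
top [0.6171 0.0205 0.1005] tool [-0.0059  0.0028 -0.001 ] man z 0.0662
tilt deg -7.1 h cm 3.36 pivot y 0.0165 lat cm per 4.3deg 0.252
```

```bash
python3 -m creep '{"offset":[[0,-0.05,-0.1],[0,-0.05,-0.1],[0,0,0],[0,0,0],[0,0.1,-0.3],[-0.1,0,-0.3],[0,0,0],[0,0,0],[0,0,0]],"twist":[[3.6,0.4,0.5],[3.4,0.3,0.5],[0,0,0],[0,0,0],[0,0,0],[0,0,0],[0,0,0],[0,0,0],[0,0,0]],"gripper":[0,0,0.45,0.45,0.45,0.45,0.45,0.45,0.45]}'
python3 rel.py w51
```

```text
time_s: 52.98
position: [0.6192, 0.0166, 0.0876]
eef_rot: [0.504, -0.502, -0.496, -0.498]
contact_force: [0.5, 0.2, -0.5]
gripper_width: 0.0384
t 52.98 pos [0.6192 0.0166 0.0876] xax [ 0.004 -0.011 -1.   ] zax [-0.     1.    -0.011] F [ 0.5  0.2 -0.5] w 0.0384 q [ 0.36  0.74 -0.74  1.71  0.62  0.94  0.94]
top [0.6127 0.0161 0.1004] tool [-0.0128  0.0064 -0.0006] man z 0.0663
tilt deg -0.6 h cm 2.66 pivot y 0.0163 lat cm per 4.3deg 0.2
```

```bash
python3 -m creep '{"offset":[[-0.1,0.25,-0.1],[0,0,0],[0,0,0],[0,0,0],[0,0,0],[0,0,0]],"twist":[[0.6,0.2,0],[0,0,0],[0,0,0],[0,0,0],[0,0,0],[0,0,0]],"gripper":[0.45,0.45,0,0,0,0]}'
python3 -m creep '{"offset":[[0,-0.19,0],[0,-0.19,0],[0,0.19,0],[0,0.2,0.04],[0,0.2,0.04],[0,0.2,0]],"twist":[[4.3,0,0],[4.3,0,0],[-4.3,0,0],[-4.3,0,0],[-4.3,0,0],[-4.3,0,0]],"gripper":[0,0,0,0,0,0]}'
python3 rel.py w52
```

```text
time_s: 53.53
position: [0.6184, 0.0187, 0.0869]
eef_rot: [0.501, -0.5, -0.499, -0.499]
contact_force: [0.6, -0.5, -0.1]
gripper_width: 0.0269
time_s: 54.03
position: [0.6187, 0.0218, 0.0892]
eef_rot: [-0.53, 0.536, 0.46, 0.469]
contact_force: [-1.1, 0.5, -2.2]
gripper_width: 0.0268
t 54.03 pos [0.6187 0.0218 0.0892] xax [ 0.003 -0.136 -0.991] zax [ 0.015  0.991 -0.136] F [-1.1  0.5 -2.2] w 0.0268 q [ 0.24  0.73 -0.66  1.7   0.68  0.99  0.83]
top [0.6126 0.0226 0.1013] tool [-0.0121  0.0061 -0.001 ] man z 0.0663
tilt deg -7.8 h cm 2.82 pivot y 0.0179 lat cm per 4.3deg 0.211
```

```bash
python3 -m creep '{"offset":[[0,-0.15,0],[0,-0.2,0.06],[0,-0.2,0.06],[0,-0.2,0],[0,0.22,0],[0,0.24,0.06],[0,0.24,0.06],[0,0.23,0]],"twist":[[4.2,0,0.1],[4.2,0,0.1],[4.2,0,0],[4.2,0,0],[-4.3,0,0],[-4.3,0,0],[-4.3,0,0],[-4.3,0,0]],"gripper":[0,0,0,0,0,0,0,0]}'
python3 rel.py w53
python3 -m creep '{"offset":[[0,-0.15,0],[0,-0.22,0.06],[0,-0.22,0.06],[0,-0.2,0],[0,0.23,0],[0,0.25,0.06],[0,0.25,0.06],[0,0.24,0]],"twist":[[4.2,0.2,0.1],[4.2,0.2,0.1],[4.2,0,0],[4.2,0,0],[-4.3,0,0],[-4.3,0,0],[-4.3,0,0],[-4.3,0,0]],"gripper":[0,0,0,0,0,0,0,0]}'
python3 rel.py w54
```

```text
time_s: 54.75
position: [0.6189, 0.0213, 0.0919]
eef_rot: [-0.529, 0.534, 0.46, 0.472]
contact_force: [-0.7, 0.0, -11.0]
gripper_width: 0.0272
t 54.75 pos [0.6189 0.0213 0.0919] xax [ 0.006 -0.131 -0.991] zax [ 0.018  0.991 -0.131] F [ -0.7   0.  -11. ] w 0.0272 q [ 0.24  0.72 -0.66  1.7   0.67  0.98  0.84]
top [0.6133 0.022  0.103 ] tool [-0.0111  0.0055 -0.0009] man z 0.0663
tilt deg -7.5 h cm 3.09 pivot y 0.0172 lat cm per 4.3deg 0.232
time_s: 55.47
position: [0.6191, 0.0209, 0.0937]
eef_rot: [-0.524, 0.532, 0.465, 0.476]
contact_force: [-2.1, 1.2, -6.1]
gripper_width: 0.0268
t 55.47 pos [0.6191 0.0209 0.0937] xax [ 0.003 -0.115 -0.993] zax [ 0.02   0.993 -0.114] F [-2.1  1.2 -6.1] w 0.0268 q [ 0.25  0.72 -0.66  1.7   0.65  0.98  0.86]
top [0.6142 0.0213 0.1035] tool [-0.0097  0.0049 -0.0008] man z 0.0663
tilt deg -6.6 h cm 3.27 pivot y 0.0171 lat cm per 4.3deg 0.246
```

```bash
python3 -m creep '{"offset":[[0,-0.1,0],[0,-0.22,0.06],[0,-0.22,0.06],[0,-0.2,0],[0,0.25,0],[0,0.26,0.06],[0,0.26,0.06],[0,0.26,0]],"twist":[[4.1,0,0.2],[4.1,0,0.2],[4.1,0,0],[4.1,0,0],[-4.5,0,0],[-4.5,0,0],[-4.5,0,0],[-4.5,0,0]],"gripper":[0,0,0,0,0,0,0,0]}'
python3 rel.py w55
python3 -m creep '{"offset":[[0,-0.1,0],[0,-0.24,0.06],[0,-0.24,0.06],[0,-0.22,0],[0,0.26,0],[0,0.28,0.06],[0,0.28,0.06],[0,0.28,0]],"twist":[[4.1,0,0.2],[4.1,0,0.2],[4.1,0,0],[4.1,0,0],[-4.5,0,0],[-4.5,0,0],[-4.5,0,0],[-4.5,0,0]],"gripper":[0,0,0,0,0,0,0,0]}'
python3 rel.py w56
```

```text
time_s: 56.18
position: [0.6193, 0.0202, 0.0958]
eef_rot: [-0.524, 0.53, 0.464, 0.479]
contact_force: [-0.4, 3.1, -0.8]
gripper_width: 0.0269
t 56.18 pos [0.6193 0.0202 0.0958] xax [ 0.007 -0.11  -0.994] zax [ 0.021  0.994 -0.11 ] F [-0.4  3.1 -0.8] w 0.0269 q [ 0.25  0.72 -0.66  1.7   0.64  0.97  0.87]
top [0.6154 0.0203 0.104 ] tool [-0.0081  0.0039 -0.0009] man z 0.0663
tilt deg -6.3 h cm 3.48 pivot y 0.0163 lat cm per 4.3deg 0.261
time_s: 56.9
position: [0.6193, 0.0197, 0.0995]
eef_rot: [-0.522, 0.526, 0.466, 0.483]
contact_force: [0.1, 3.6, -9.6]
gripper_width: 0.0264
t 56.9 pos [0.6193 0.0197 0.0995] xax [ 0.012 -0.099 -0.995] zax [ 0.022  0.995 -0.098] F [ 0.1  3.6 -9.6] w 0.0264 q [ 0.26  0.71 -0.66  1.7   0.63  0.96  0.88]
top [0.6163 0.0194 0.1056] tool [-0.0061  0.0029 -0.001 ] man z 0.0662
tilt deg -5.7 h cm 3.85 pivot y 0.0159 lat cm per 4.3deg 0.289
```

```bash
python3 -m creep '{"offset":[[0,0.4,0],[0,-0.15,0],[0,-0.25,0.06],[0,-0.25,0.06],[0,-0.22,0],[0,0.28,0],[0,0.3,0.06],[0,0.3,0.06],[0,0.3,0]],"twist":[[-2,0.3,0.2],[4.1,0.2,0.2],[4.1,0,0.2],[4.1,0,0],[4.1,0,0],[-4.5,0,0],[-4.5,0,0],[-4.5,0,0],[-4.5,0,0]],"gripper":[0,0,0,0,0,0,0,0,0]}'
python3 rel.py w57
python3 -m creep '{"offset":[[0,-0.15,0.03],[0,-0.22,0.07],[0,-0.22,0.07],[0,-0.2,0.04]],"twist":[[4.2,0,0],[4.2,0,0],[4.2,0,0],[2,0,0]],"gripper":[0,0,0,0]}'
python3 rel.py w58
```

```text
time_s: 57.7
position: [0.6201, 0.021, 0.1052]
eef_rot: [-0.528, 0.53, 0.463, 0.475]
contact_force: [-1.8, 1.6, 0.1]
gripper_width: 0.0264
t 57.7 pos [0.6201 0.021  0.1052] xax [ 0.009 -0.12  -0.993] zax [ 0.015  0.993 -0.12 ] F [-1.8  1.6  0.1] w 0.0264 q [ 0.24  0.7  -0.64  1.69  0.63  0.99  0.88]
top [0.6187 0.0205 0.1085] tool [-0.0032  0.0013 -0.0009] man z 0.0662
tilt deg -6.9 h cm 4.42 pivot y 0.0157 lat cm per 4.3deg 0.332
time_s: 58.08
position: [0.6204, 0.0111, 0.1086]
eef_rot: [-0.467, 0.461, 0.53, 0.537]
contact_force: [-2.0, 2.5, -1.1]
gripper_width: 0.0263
t 58.08 pos [0.6204 0.0111 0.1086] xax [ 0.013  0.139 -0.99 ] zax [0.001 0.99  0.139] F [-2.   2.5 -1.1] w 0.0263 q [ 0.48  0.74 -0.8   1.69  0.48  0.9   1.11]
top [0.6192 0.0098 0.1115] tool [-0.003   0.0011 -0.0009] man z 0.0657
tilt deg 8.0 h cm 4.76 pivot y 0.0178 lat cm per 4.3deg 0.357
```

Free as well, about 15 mm up with about 1 N. Levelling and lifting.

```bash
python3 -m creep '{"offset":[[0,0.3,0.1],[0,0.3,0.2],[0,0,0.4],[0,0,0.6]],"twist":[[-3.8,0.3,0],[-3.8,0.3,0],[0,0,0],[0,0,0]],"gripper":[0,0,0,0]}'
python3 rel.py w59
python3 -m creep '{"offset":[[0,0,2],[0,0,3],[0,-2,2],[0,-3.7,0],[0,-3.7,0],[0,-3.7,0],[0,-3.7,0],[-0.1,-3.7,0],[-0.1,-3.7,0],[-0.1,-3.7,0]],"twist":[[-1.2,0,0],[0,0,0],[0,0,0],[0,0,0],[0,0,0],[0,0,0],[0,0,0],[0,0,0],[0,0,0],[0,0,0]],"gripper":[0,0,0,0,0,0,0,0,0,0]}'
python3 -m creep '{"offset":[[0,-3,0],[0,-0.5,0],[0,0,0],[0,0,0]],"twist":[[0,0,0],[0,0,0],[0,0,0],[0,0,0]],"gripper":[0,0,0,0]}'
python3 - <<'E'
from h import *
st(); cap("wrist","w60")
E
```

```text
time_s: 58.47
position: [0.6204, 0.0127, 0.121]
eef_rot: [-0.49, 0.495, 0.504, 0.511]
contact_force: [-0.2, -1.7, 0.2]
gripper_width: 0.0265
t 58.47 pos [0.6204 0.0127 0.121 ] xax [ 0.003  0.03  -1.   ] zax [0.011 0.999 0.03 ] F [-0.2 -1.7  0.2] w 0.0265 q [ 0.39  0.7  -0.74  1.67  0.52  0.97  1.03]
top [0.6193 0.0116 0.1238] tool [-0.0028  0.0011 -0.0011] man z 0.0449
tilt deg 1.7 h cm 6.0 pivot y 0.0145 lat cm per 4.3deg 0.45
time_s: 59.35
position: [0.6157, -0.2814, 0.2002]
eef_rot: [-0.495, 0.488, 0.503, 0.514]
contact_force: [1.0, 0.0, -0.2]
gripper_width: 0.0263
time_s: 59.68
position: [0.6083, -0.3398, 0.1978]
eef_rot: [-0.489, 0.494, 0.496, 0.52]
contact_force: [-0.2, 0.4, -1.0]
gripper_width: 0.0266
t 59.68 pos [ 0.6083 -0.3398  0.1978] xax [ 0.02   0.033 -0.999] zax [0.027 0.999 0.034] F [-0.2  0.4 -1. ] w 0.0266 q [ 0.88  0.74 -0.78  1.35  0.49  1.24  1.63]
```

View pics/w60.png

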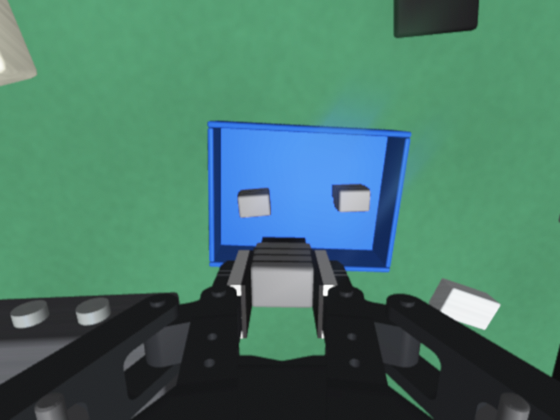

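```bash
python3 - <<'E'
from h import *
p,d,m=load("w60")
q=[atz(m,u,v,.05) for u,v in [(209,122),(409,132),(390,271)]]
for x in q: print(x.round(4))
print("c",((q[0]+q[2])/2).round(4)); print([atz(m,u,v,.051).round(4) for u,v in [(255,205),(354,202)]]); st()
E
```

```text
[ 0.5404 -0.3924  0.05  ]
[ 0.5531 -0.2271  0.05  ]
[ 0.6808 -0.2345  0.05  ]
c [ 0.6106 -0.3135  0.05  ]
[array([ 0.6113, -0.3586,  0.051 ]), array([ 0.6117, -0.2716,  0.051 ])]
t 59.73 pos [ 0.6082 -0.3396  0.1978] xax [ 0.019  0.033 -0.999] zax [0.027 0.999 0.033] F [-0.9 -0.8 -0.6] w 0.0265 q [ 0.88  0.74 -0.78  1.35  0.49  1.24  1.63]
```

```bash
python3 -m creep '{"offset":[[-1,0.5,-2.5],[-1.1,0.6,-3],[-0.4,0.3,-3],[0,0,-2.3],[0,0,-1],[0,0,0],[0,0,0]],"twist":[[-1,0.6,0.5],[-0.9,0.5,0.5],[0,0,0],[0,0,0],[0,0,0],[0,0,0],[0,0,0]],"gripper":[0,0,0,0,0,0,0]}'
python3 - <<'E'
from h import *
st()
E
```

```text
time_s: 60.32
position: [0.5852, -0.3139, 0.0807]
eef_rot: [-0.502, 0.495, 0.5, 0.502]
contact_force: [0.1, 0.3, 0.7]
gripper_width: 0.0265
t 60.32 pos [ 0.5852 -0.3139  0.0807] xax [ 0.009  0.005 -1.   ] zax [-0.005  1.     0.005] F [0.1 0.3 0.7] w 0.0265 q [ 0.86  0.8  -0.72  1.59  0.6   0.98  1.52]
```

```bash
python3 -m creep '{"offset":[[-0.1,0,-0.6],[0,0,-0.5],[0,0,0],[0,0,0],[0,0,0],[0,0,0],[0,0,2],[0,0,3.5],[0,0,3.5],[0,0,3]],"twist":[[0,0,0],[0,0,0],[0,0,0],[0,0,0],[0,0,0],[0,0,0],[0,0,0],[0,0,0],[0,0,0],[0,0,0]],"gripper":[0,0,0,0.5,0.5,0.5,0.55,0.55,0.55,0.55]}'
python3 - <<'E'
from h import *
st(); cap("wrist","w61");cap("top","t6");
E
```

```text
time_s: 61.15
position: [0.5837, -0.3131, 0.1917]
eef_rot: [-0.501, 0.495, 0.502, 0.502]
contact_force: [-0.4, 0.1, -0.6]
gripper_width: 0.0471
t 61.15 pos [ 0.5837 -0.3131  0.1917] xax [ 0.006  0.008 -1.   ] zax [-0.006  1.     0.008] F [-0.4  0.1 -0.6] w 0.0471 q [ 0.88  0.7  -0.78  1.47  0.5   1.18  1.61]
```

View pics/w61.png

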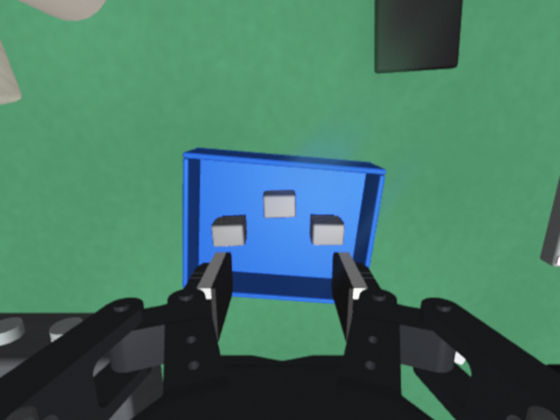

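View pics/t6.png

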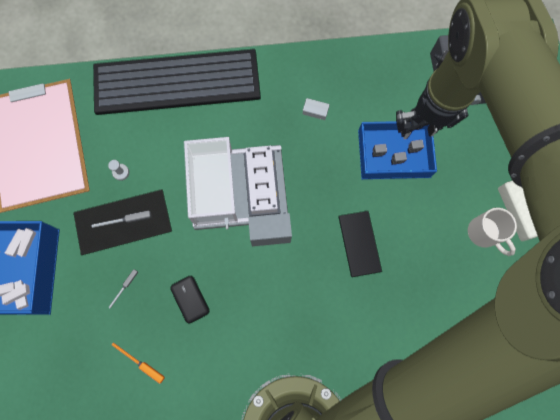

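All three bungs are in the bin (wrist px (229,231), (280,205), (327,231)), the ports are empty and the pin is on the mat. Now to the outer side of the guard, turning the jaws along x.

```bash
python3 -m creep '{"offset":[[0,2.5,1],[0,3.7,0.5],[0,3.7,0],[0,3.7,0],[0,3.7,0],[-0.2,3.7,0],[-0.2,3.7,0],[-0.2,3.7,0],[-0.2,3.7,0],[-0.2,3.7,0]],"twist":[[0,0,-6],[0,0,-6],[0,0,-6],[0,0,-6],[0,0,-6],[0,0,-6],[0,0,-6],[0,0,-6],[0,0,-6],[0,0,-6]],"gripper":[0,0,0,0,0,0,0,0,0,0]}'
python3 -m creep '{"offset":[[-0.2,3.8,0],[-0.2,3.8,0],[-0.2,3.8,0],[0,3.8,0],[0,3.5,0],[0,1.5,0],[0,0,0],[0,0,0]],"twist":[[0,0,-6],[0,0,-6],[0,0,-6],[0,0,-6],[0,0,-6],[0,0,0],[0,0,0],[0,0,0]],"gripper":[0,0,0,0,0,0,0,0]}'
python3 - <<'E'
from h import *
st(); cap("wrist","w62");cap("scene","s6")
E
```

```text
time_s: 62.08
position: [0.5725, 0.0432, 0.211]
eef_rot: [-0.167, 0.686, 0.153, 0.691]
contact_force: [0.7, 0.6, -0.2]
gripper_width: 0.0001
time_s: 62.75
position: [0.5602, 0.2674, 0.2103]
eef_rot: [0.025, 0.706, -0.036, 0.707]
contact_force: [-0.4, 1.0, 0.1]
gripper_width: 0.0001
t 62.75 pos [0.5602 0.2674 0.2103] xax [ 0.001 -0.016 -1.   ] zax [ 0.996 -0.086  0.002] F [-0.4  1.   0.1] w 0.0001 q [-0.26  0.54 -0.38  1.56  0.23  1.09 -0.79]
```

View pics/w62.png

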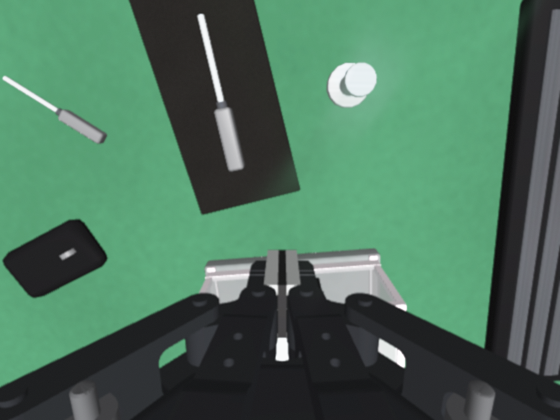

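View pics/s6.png

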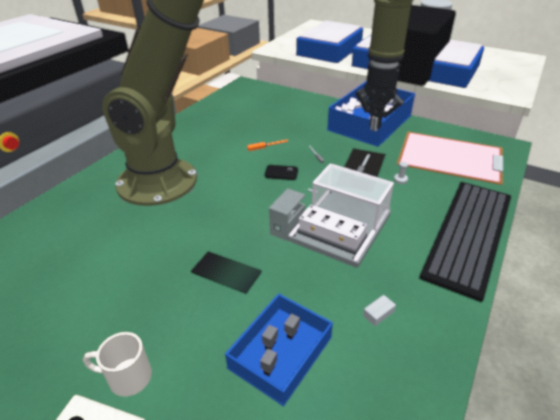

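Guard open on the right; the hand is beyond its +y face, with the fitting at (350,85) and the pin well clear. Lowering the shut fingers to plate height.

```bash
python3 -m creep '{"offset":[[0,-0.2,-2.5],[0,0,-3],[0,0,-3],[0,0,-3],[0,0,-1.5],[0,0,0],[0,0,0]],"twist":[[0.5,0,2.3],[0.4,0,2.2],[0,0,0],[0,0,0],[0,0,0],[0,0,0],[0,0,0]],"gripper":[0,0,0,0,0,0,0]}'
python3 - <<'E'
from h import *
st()
E
```

```text
time_s: 63.43
position: [0.5663, 0.2459, 0.0783]
eef_rot: [0.006, 0.704, -0.01, 0.71]
contact_force: [0.7, -0.8, 0.3]
gripper_width: 0.0
t 63.43 pos [0.5663 0.2459 0.0783] xax [ 0.008 -0.005 -1.   ] zax [ 1.    -0.023  0.009] F [ 0.7 -0.8  0.3] w 0.0 q [-0.24  0.67 -0.35  1.73  0.32  0.79 -0.77]
```

```bash
python3 -m creep '{"offset":[[-0.2,-0.8,-0.3],[-0.1,-1,0],[0,-1,0],[0,-1,0],[0,-1,0],[0,-1,0]],"twist":[[0.2,0.4,0.8],[0,0,0],[0,0,0],[0,0,0],[0,0,0],[0,0,0]],"gripper":[0,0,0,0,0,0]}'
python3 - <<'E'
from h import *
st()
E
```

```text
time_s: 63.93
position: [0.5668, 0.1836, 0.0816]
eef_rot: [0.005, 0.703, -0.003, 0.711]
contact_force: [-1.0, 4.3, -2.5]
gripper_width: 0.0004
t 63.93 pos [0.5668 0.1836 0.0816] xax [ 0.01   0.003 -1.   ] zax [ 1.    -0.012  0.01 ] F [-1.   4.3 -2.5] w 0.0004 q [-0.13  0.64 -0.36  1.79  0.32  0.76 -0.67]
```

```bash
python3 -m creep '{"offset":[[-0.05,-1.2,-0.15],[-0.05,-1.2,-0.15],[-0.05,-1.2,-0.1],[0,-1.2,-0.1],[0,-1,-0.1],[0,-1,-0.1],[0,-0.8,0]],"twist":[[0,0.5,0.3],[0,0,0.2],[0,0,0],[0,0,0],[0,0,0],[0,0,0],[0,0,0]],"gripper":[0,0,0,0,0,0,0]}'
python3 - <<'E'
from h import *
st()
E
```

```text
time_s: 64.52
position: [0.5669, 0.1072, 0.0805]
eef_rot: [0.005, 0.703, 0.005, 0.712]
contact_force: [1.0, 5.2, -2.2]
gripper_width: 0.0005
t 64.52 pos [0.5669 0.1072 0.0805] xax [ 0.013  0.013 -1.   ] zax [1.    0.    0.013] F [ 1.   5.2 -2.2] w 0.0005 q [ 0.02  0.62 -0.38  1.84  0.33  0.72 -0.54]
```

```bash
python3 -m creep '{"offset":[[0,-0.8,-0.1],[0,-0.7,-0.1],[0,-0.6,-0.05],[0,-0.4,0],[0,-0.4,0]],"twist":[[-0.5,0.5,0],[-0.2,0,0],[0,0,0],[0,0,0],[0,0,0]],"gripper":[0,0,0,0,0]}'
python3 - <<'E'
from h import *
st()
E
```

```text
time_s: 64.93
position: [0.5672, 0.0835, 0.0805]
eef_rot: [0.002, 0.704, 0.006, 0.71]
contact_force: [1.0, 4.5, 1.0]
gripper_width: -0.0001
t 64.93 pos [0.5672 0.0835 0.0805] xax [ 0.008  0.012 -1.   ] zax [1.    0.005 0.008] F [1.  4.5 1. ] w -0.0001 q [ 0.07  0.62 -0.39  1.85  0.33  0.72 -0.5 ]
```

```bash
python3 -m creep '{"offset":[[0,-0.4,0],[0,-0.4,0],[0,-0.4,0],[0,-0.4,0]],"twist":[[-0.2,0,0],[0,0,0],[0,0,0],[0,0,0]],"gripper":[0,0,0,0]}'
python3 - <<'E'
from h import *
st()
E
```

```text
time_s: 65.27
position: [0.5672, 0.0757, 0.0808]
eef_rot: [0.003, 0.704, 0.012, 0.711]
contact_force: [0.0, 16.8, -3.2]
gripper_width: 0.0
t 65.27 pos [0.5672 0.0757 0.0808] xax [ 0.01   0.021 -1.   ] zax [1.    0.012 0.01 ] F [ 0.  16.8 -3.2] w 0.0 q [ 0.09  0.62 -0.4   1.85  0.32  0.72 -0.47]
```

16.8 N means the guard is at its end stop. Backing off and checking that it stays shut.

```bash
python3 -m creep '{"offset":[[0,0.3,0],[0,1,0],[0,2,0],[0,3,0],[0,3.5,0],[0,3,0],[0,0,1],[0,0,3],[0,0,4],[0,0,4]],"twist":[[0,0,0],[0,0,0],[0,0,0],[0,0,0],[0,0,0],[0,0,0],[0,0,0],[0,0,0],[0,0,0],[0,0,0]],"gripper":[0,0,0,0,0,0,0,0,0,0]}'
python3 - <<'E'
from h import *
st(); cap("top","t7"); cap("scene","s7")
E
```

```text
time_s: 66.1
position: [0.5592, 0.195, 0.1917]
eef_rot: [-0.003, 0.713, 0.0, 0.702]
contact_force: [0.8, -0.1, -0.4]
gripper_width: -0.0001
t 66.1 pos [0.5592 0.195  0.1917] xax [-0.016 -0.004 -1.   ] zax [ 1.     0.004 -0.016] F [ 0.8 -0.1 -0.4] w -0.0001 q [-0.11  0.53 -0.42  1.65  0.24  1.03 -0.6 ]
```

View pics/t7.png

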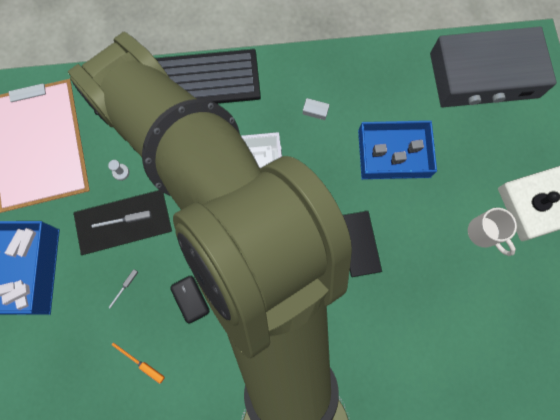

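View pics/s7.png

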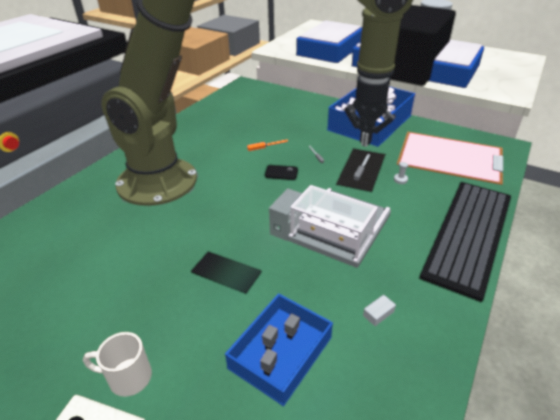

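The guard is shut in both views. A numeric comparison with the first scene picture, before handing in.

```bash
python3 -m creep '{"offset":[[0,0,2],[0,0,2],[0,0,0],[0,0,0],[0,0,0],[0,0,0]],"twist":[[0,0,0],[0,0,0],[0,0,0],[0,0,0],[0,0,0],[0,0,0]],"gripper":[0,0,0,0,0,0]}'
python3 - <<'E'
from h import *
st(); p,d,m=cap("scene","s8"); p0=cv2.imread("pics/s1.png"); d0=np.load("pics/s1.npy")
a=cv2.cvtColor(p0,cv2.COLOR_BGR2GRAY).astype(np.float32)[180:250,265:395]; b=cv2.cvtColor(p,cv2.COLOR_BGR2GRAY).astype(np.float32)[180:250,265:395]
print("fixture shift px",cv2.phaseCorrelate(a,b))
# guard front rim / top rim edge
C=cloud(m,d);C0=cloud(m,d0)
M=lambda C:(C[...,2]>.1)&(C[...,2]<.115)&(C[...,0]>.48)&(C[...,0]<.65)&(abs(C[...,1])<.2)
for X in (C0,C): q=X[M(X)]; print("hood top y range",np.percentile(q[:,1],[1,99]).round(4),len(q))
crop("s8",255,170,405,270,"c20")
p,d,m=load("t7"); g=[(146,216),(123,219),(94,226)]
for u,v in g: print("pin",atz(m,u,v,.015).round(4))
E
```

```text
time_s: 66.7
position: [0.5625, 0.1889, 0.2373]
eef_rot: [-0.002, 0.709, -0.005, 0.705]
contact_force: [-0.7, 0.1, 0.3]
gripper_width: 0.0002
t 66.7 pos [0.5625 0.1889 0.2373] xax [-0.005 -0.011 -1.   ] zax [ 1.    -0.004 -0.005] F [-0.7  0.1  0.3] w 0.0002 q [-0.1   0.49 -0.43  1.59  0.22  1.12 -0.59]
fixture shift px ((0.5183189822444376, -0.02025082288197666), 0.9269636523085857)
hood top y range [-0.0316  0.0698] 2086
hood top y range [-0.0316  0.0692] 2091
scale 5.333333333333333
pin [0.5126 0.2989 0.015 ]
pin [0.5109 0.3535 0.015 ]
pin [0.5009 0.4221 0.015 ]
```

View pics/c20.png

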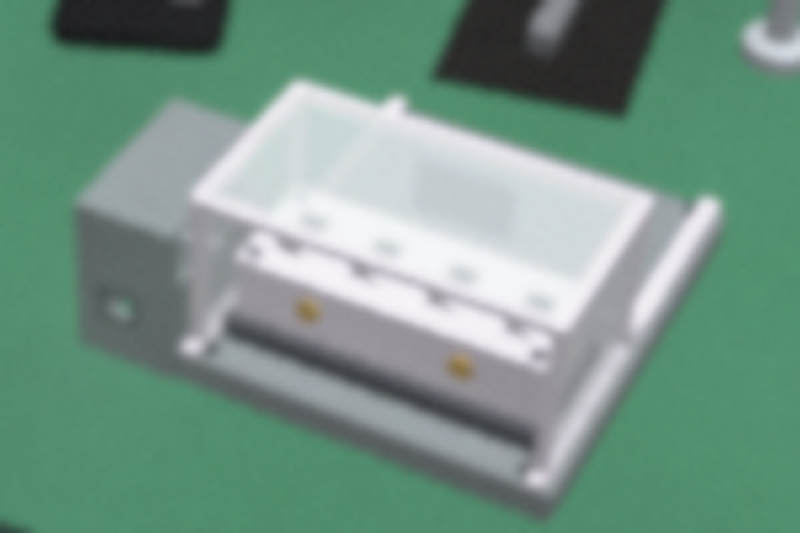

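The guard is back within 1 mm of its starting place, all ports are empty and nothing touches the robot. Handing in.

```bash
python3 -c "
from bench import robot
print(robot.hand_in())"
```

```text
the job is handed in; nothing more can be done
None
```

The job is handed in at about 67 s of the 210 s allowed; the interface reports no verdict.

**What I did**
- I took the larger grey pin from the mat, pushed it through the access hole to its stop, and the guard sprang fully open. The pin then went back on the mat.
- I rocked out the three bungs (port 2 was empty at the start) and stood them apart in the blue bin.
- I pushed the guard shut with the closed fingers until it stopped.

**Last checks**
- **Guard:** its rim is within 1 mm of the starting place, and it stayed shut after I backed off.
- **Nest:** its top read about 66 mm throughout the rocking. There is no depth reading of it after the last bung, but the final picture looks the same as at the start.
- **Bin:** it is upright and was not knocked aside. All three bungs stand inside it.
- **Pin:** it lies over the middle of the mat, with its middle near (0.511, 0.354).
- **Bystanders:** the phone, fitting and gauge block look unmoved. I judged these by eye only.

**What did not go smoothly**
- The bungs slipped in the pads while I rocked them. I regripped each one lower once.
- The upward pull on the first bung briefly read 15–16 N, above the stated 14 N lift point. The manifold top still read 66 mm in the pictures taken just after each peak.
- The last push on the guard reached 16.8 N at its end stop, above the 12 N said to be enough.

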